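Build up the steamer for a covered custard cup

ROBOT

A 6-joint arm with a two-finger parallel gripper is mounted at the origin on the work surface. World frame = base frame: x ahead of the robot, y to its left, z up, the work surface at z = 0. Lengths are in mm, angles in rad, forces in N, time in s.
With the tool pointing down it reaches from about 275 to 750 mm from the base axis. Payload 10.2 kg.
Tool frame: the origin (TCP) lies midway between the tips of the shut fingers; the grasp point (between the pads) lies 19 mm behind it; x points along the fingers, y is the direction in which the jaws open and shut, and the axes are right-handed (so a half turn about x gives the same grasp; the last joint's range is limited). The gripper opens to 85 mm and grips with 20 to 120 N. Pads are 22 mm wide; open, the fingers measure 114 mm over their backs; the gripper's body (76 mm by 85 mm) begins 54 mm behind the grasp point. The pads swing forward as they close: fully open they stand 13 mm farther back than shut.
Start: joints at [1.081, 0.313, 1.498, -0, 1.331, -0.223], TCP at [138.427, 506.428, 195.394] pointing down, gripper open.
Joint ranges: [-2.94, 2.94], [-0.97, 2.17], [0.19, 2.56], [-1.23, 4.37], [0.02, 3.11], [-2.88, 2.88]. Speed limits (rad/s): [2.39, 2.39, 3.01, 3.14, 3.14, 3.14].

INTERFACE

Orientations are given as a unit quaternion [w, x, y, z].
In Python, from rig import sense, capture, get_calibration, finish_job gives the robot as it stands.
- The arm moves only by the tool jog_arm, never from a script. Its argument "increments" is a list of rows, each an object of numbers: "rx", "ry", "rz": the turn, a rotation vector about the tool's x, y, z in rad; "x", "y", "z": the shift along the tool's x, y, z in mm; "hand": the finger opening in mm, from 0 to 85.4. A call has 1 to 5 rows; each row shifts and turns the commanded pose from where the row before left it, along the tool's axes as they then stand; what a row does not reach is not made up. A row lasts 1/8 s, in which the tool goes at most 62.5 mm and 10.7 degrees, less where a joint would pass 70% of its speed; a pose out of reach is approached as far as the arm can. A call with a gripper value outside its range is refused whole. The fingers move at their own pace and stop on an object; "force" is the grip in N (left out, the last holds). Time passes only in rows, so rows that do not move let the fingers close. It gives the time, the measured TCP pose, the force and the opening at its end, in the units of the state.
- sense(): the state, without advancing time (a new reading comes with each control period).
- capture(name): name is "scene" or "top" or "wrist"; returns the picture (420x560x3 uint8, red, green, blue); there is no depth.
- get_calibration(name): a dict with "camera_matrix" (3x3 intrinsics, pixels), "R" (3x3) and "t" (3): a world point X has camera coordinates R X + t; the wrist camera has in their place "T_tool_cam" (4x4, takes a point from camera to tool coordinates, whose origin is the TCP and whose axes are the tool frame's). Camera axes: x right, y down, z forward; pixel columns grow to the right and rows downward; lengths in mm; the calibration is good to about 2 mm. A picture is of the moment at which its call begins: read the wrist's pose just before it. get_calibration takes no time and is no camera call.
- finish_job(): hands the job in, once; it reports no verdict.
The state is a dict: "time_s": time; "joints": joint angles; "dq": joint speeds; "tau": joint torques, N m; "eef_pos": TCP position; "ee_rot": TCP orientation; "force": force on the tool from outside, world axes, zero at the start; "wrist_torque": the same for the moment, N m; "grip_width": opening from 0.0 (shut) to 1.0 (fully open).
Only numpy, scipy, OpenCV 4.12 (cv2) and the standard library are available. Lean on these libraries where they do the work, as an engineer would, in place of code of your own. Each camera call takes 0.05 s, during which the arm holds its last target.

TASK

Please load the steamer pot on the counter, one piece at a time and each centred on the one below: first the three-footed stand on the middle of the pot's floor, then the round saucer on the stand, then the cup upright in the saucer, then the little lid on the cup, and last the big lid flat on the pot so that it is closed all round. Set every piece down gently without dropping or tipping it, let go of it before taking the next, and leave the slotted spoon where it lies.

Things in the scene. Friction and masses are not known exactly. Their poses are not given: they have to be found in the camera images.
- pot: (Sizes in mm.) Open round aluminium steamer pot, firmly standing, does not move. Outside diameter 164, inside diameter 156, rim 70 above the counter, wall 4; its flat floor is 5 thick. Two dark wire ear handles stick out along its own x axis to 109 from its axis at 54 height. Origin: centre of its underside on the counter, z up. It stands left or right of the small pieces, the big lid on the other side.
- pot_lid: (Sizes in mm.) Loose aluminium lid of the pot, 0.28 kg, lying rim down on the counter. Flat rim 176 across (outer), 132 inner, 4 thick; domed middle up to 34, hollow beneath to 30; on it a round black knob 28 in diameter from 40 to 58 high on a thinner neck (16 in diameter, 34 to 40). Origin: centre of its underside (plane of the rim's lower face), z up. No step beneath: it just lies on the pot's rim, origin then 70 above the pot's origin.
- stand: (Sizes in mm.) Loose cast aluminium stand, 0.12 kg: a flat disc 60 in diameter and 8 thick on three short feet, total height 22, with small dark dots on its top; the feet lie inside the disc's outline (outermost 28 from the axis). Starts on its feet. Origin: centre of its underside at foot level, z up through the disc.
- saucer: (Sizes in mm.) Loose pale green-grey (celadon) round saucer, empty and open above, 0.09 kg: 64 in diameter, 20 high; its side is vertical from 6 to 20 high, foot 50 in diameter; inner floor 5 above the underside and about 48 across, inner width at the rim 56. Origin: centre of its underside, z up.
- cup: (Sizes in mm.) Loose celadon cup, narrow foot, open above, 0.11 kg: 38 high; foot 32 in diameter widening to 38 at 14 high, then to 50 at 20 high, and vertical 50 in diameter from 20 to 38 high; wall 4. Stands upright at the start. In the saucer its origin is 5 above the saucer's, the saucer's rim then comes to 15 on the cup. Origin: centre of its underside, z up.
- cup_lid: (Sizes in mm.) Loose celadon lid of the cup, 0.05 kg: flat disc 60 in diameter and 5 thick with a round knob 16 in diameter on top, reaching 21 above the underside. Flat beneath. Origin: centre of its underside, z up.
- spoon: (Sizes in mm.) Loose steel slotted spoon lying flat, not to be moved, 190 long along its own y axis, round slotted blade 46 across at +y, handle 12 wide, at most 7 high. Origin: near its middle, at counter level (blade centre at y = +55, handle end at y = -110).

How it is judged:
By the outcome, as a careful person would: the job done as asked, in the order asked, and still so for the second after the job is handed in, with the robot touching nothing.
It also fails if it takes over 128 s, if anything falls off the work surface, if the arm or the gripper's body presses on something with over 40 N, if the wrist force passes 120 N, or if a joint passes its speed limit or range.

## Working session

There is one attempt and no reset: what is moved stays moved. The work goes in short steps, Python scripts to look and compute and a tool call to move; the robot and the scene stay as the last step left them, time stands still between calls to the robot, and variables do not carry over. Pictures are saved under pics/ and viewed, and the job is handed in when it is done.

Besides the shell and the picture viewer there is one more tool, called after ">>>" as name([rows], argument=value, ...), one row to a line, values as JSON. jog_arm: Moves the arm, as the interface text tells. Its arguments: {"type":"object","properties":{"increments":{"type":"array","items":{"type":"object","properties":{"rx":{"type":"number"},"ry":{"type":"number"},"rz":{"type":"number"},"x":{"type":"number"},"y":{"type":"number"},"z":{"type":"number"},"hand":{"type":"number"}}}},"force":{"type":"number"}},"required":["increments"]}

```bash
mkdir -p pics; ls; python3 - <<'E'
from rig import *
import cv2,json
print(sense())
for n in ("scene","top","wrist"):
    cv2.imwrite(f"pics/{n}0.png",capture(n)[:,:,::-1])
    print(n,get_calibration(n))
E
```

```text
pics
{'time_s': 0.0, 'joints': array([ 1.08059084e+00,  3.13436734e-01,  1.49846811e+00,  3.08850147e-07,
        1.33099934e+00, -2.23401981e-01]), 'dq': array([ 9.88135871e-04, -9.07966456e-04,  2.06702030e-03, -8.57429931e-06,
       -2.00402712e-03,  7.26998339e-04]), 'tau': array([ 8.26854966e-05, -4.12261641e+01, -2.59748411e+01, -8.49124513e-05,
        4.04350998e-03, -1.00661973e-05]), 'eef_pos': array([138.27658467, 506.13646676, 194.83021964]), 'ee_rot': array([ 0.70066205,  0.09361531,  0.70098616, -0.09448421]), 'force': array([-0.03249692, -0.0065118 ,  0.13989054]), 'wrist_torque': array([0.00665066, 0.01759619, 0.0148297 ]), 'grip_width': 0.9981155572226842}
scene {'camera_matrix': array([[514.51443767,   0.        , 289.75817799],
       [  0.        , 514.51443767, 203.73762456],
       [  0.        ,   0.        ,   1.        ]]), 'R': array([[ 0.01553339,  0.99986559, -0.00524619],
       [ 0.86121781, -0.01604477, -0.50798273],
       [-0.50799862,  0.00337258, -0.86135128]]), 't': array([ -13.62629947, -459.78445513, 1288.59263889])}
top {'camera_matrix': array(
[... 190 characters left out ...]
.01432105],
       [-0.99345848, -0.02690553, -0.11097905],
       [ 0.11053673,  0.01740898, -0.99371956]]), 't': array([-15.56839891, 572.99212601, 886.88233592])}
wrist {'camera_matrix': array([[319.26698146,   0.        , 281.54362093],
       [  0.        , 319.26698146, 209.11850304],
       [  0.        ,   0.        ,   1.        ]]), 'T_tool_cam': array([[ 1.89000326e-04, -3.00755138e-01,  9.53701374e-01,
        -1.78694815e+02],
       [ 9.99999961e-01,  2.52413075e-04, -1.18575680e-04,
         1.76325881e-01],
       [-2.05064452e-04,  9.53701360e-01,  3.00755174e-01,
        -7.70711833e+01],
       [ 0.00000000e+00,  0.00000000e+00,  0.00000000e+00,
         1.00000000e+00]])}
```

View pics/top0.png

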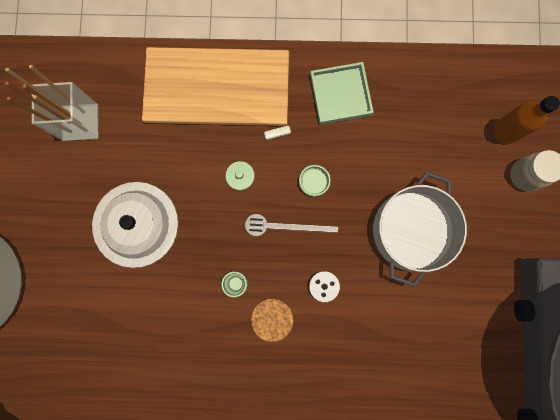

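View pics/scene0.png

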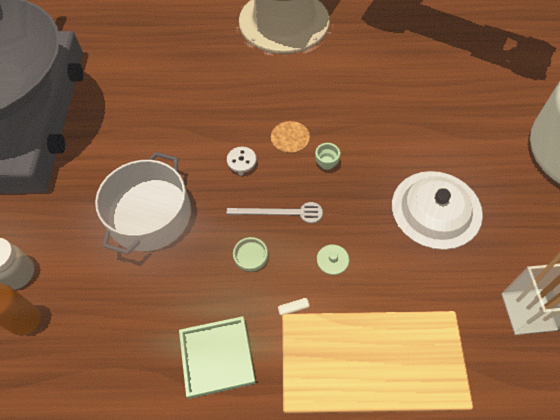

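View pics/wrist0.png

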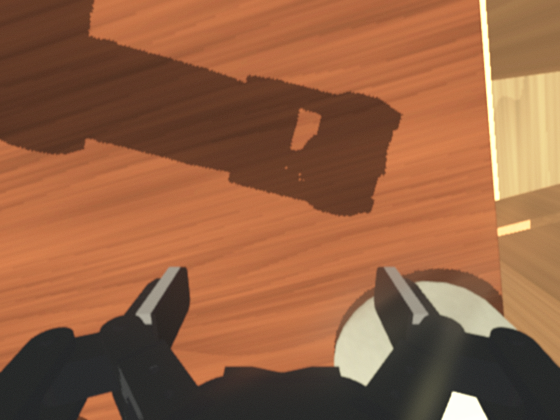

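```bash
cat > h.py <<'E'
from rig import *
import cv2,numpy as np
from scipy.optimize import least_squares
def cam(n,st=None):
    c=get_calibration(n);K=c["camera_matrix"]
    if n!="wrist": return K,np.array(c["R"]),np.array(c["t"])
    T=np.array(c["T_tool_cam"]);w,x,y,z=st["ee_rot"]
    from scipy.spatial.transform import Rotation as Ro
    R=Ro.from_quat([x,y,z,w]).as_matrix();p=np.array(st["eef_pos"])
    Rwc=R@T[:3,:3];tw=R@T[:3,3]+p
    return K,Rwc.T,-Rwc.T@tw
def cast(px,c,z):
    K,R,t=c;px=np.atleast_2d(np.asarray(px,float))
    d=(R.T@np.linalg.inv(K)@np.c_[px,np.ones(len(px))].T).T
    C=-R.T@t
    return C+d*((z-C[2])/d[:,2])[:,None]
def proj(X,c):
    K,R,t=c;q=(K@(R@np.atleast_2d(X).T+t[:,None])).T
    return q[:,:2]/q[:,2:]
def circ(P,r=None):
    P=P[:,:2];m=P.mean(0)
    f=(lambda v:np.hypot(*(P-v[:2]).T)-(v[2] if r is None else r))
    s=least_squares(f,[*m,30] if r is None else m,loss="soft_l1",f_scale=1)
    return s.x,np.sqrt(np.mean(s.fun**2))
def rot(st):
    from scipy.spatial.transform import Rotation as Ro
    w,x,y,z=st["ee_rot"];return Ro.from_quat([x,y,z,w]).as_matrix()
def save(n,im,box=None,s=1):
    if box: x0,y0,x1,y1=box;im=im[y0:y1,x0:x1]
    cv2.imwrite(f"pics/{n}.png",cv2.resize(im,None,fx=s,fy=s,interpolation=cv2.INTER_CUBIC))
E
python3 - <<'E'
from h import *
for n in("top","scene"):
    K,R,t=cam(n);print(n,-R.T@t)
t=cv2.imread("pics/top0.png");s=cv2.imread("pics/scene0.png")
save("tz",t,(215,150,355,310),3.5);save("tp",t,(360,165,480,295),4.5);save("sz",s,(215,110,355,280),3.5)
g=cv2.cvtColor(t,cv2.COLOR_BGR2HSV)
for p in [(240,176),(315,181),(234,284),(235,292),(324,287),(430,230),(135,262),(300,150)]:print(p,g[p[1],p[0]])
E
```

```text
top [471.65713162 -15.58346107 944.67948809]
scene [1050.78951115    1.90144647  876.29686635]
(240, 176) [ 40  53 225]
(315, 181) [ 41  56 222]
(234, 284) [ 41  55 221]
(235, 292) [ 43  61 164]
(324, 287) [10 14 53]
(430, 230) [ 21  25 235]
(135, 262) [ 19  34 220]
(300, 150) [ 11 174 110]
```

View pics/tz.png

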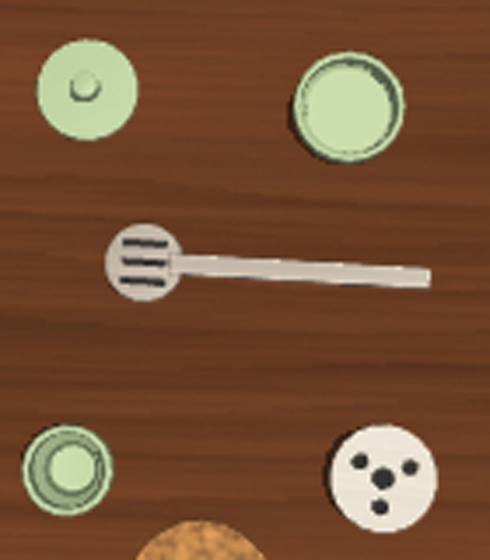

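View pics/tp.png

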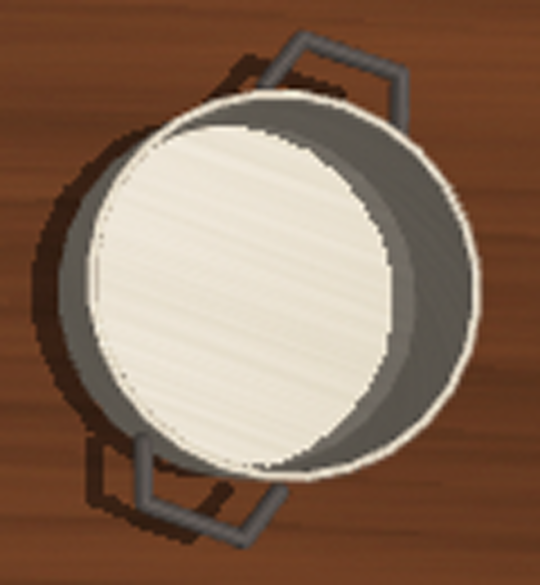

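```bash
cat >> h.py <<'E'
def blobs(bgr,lo,hi,amin=150):
    m=cv2.inRange(cv2.cvtColor(bgr,cv2.COLOR_BGR2HSV),lo,hi)
    cs,_=cv2.findContours(m,cv2.RETR_EXTERNAL,cv2.CHAIN_APPROX_NONE)
    return [c[:,0,:] for c in cs if cv2.contourArea(c)>amin]
E
python3 - <<'E'
from h import *
for n in("top","scene"):
    im=cv2.imread(f"pics/{n}0.png");c=cam(n)
    print(n)
    for nm,lo,hi in(("green",(32,20,60),(60,255,255)),("pale",(0,0,175),(32,60,255))):
        for b in blobs(im,lo,hi):
            h=cv2.convexHull(b)[:,0,:]
            P=cast(b,c,0)
            out=[]
            for z in (0,5,20,22,38,70):
                Pz=cast(h,c,z);v,e=circ(Pz);out.append(f"z{z}:({v[0]:.1f},{v[1]:.1f})d{2*v[2]:.1f}e{e:.1f}")
            print(nm,b.mean(0).round(),*out)
E
```

```text
top
green [234. 284.] z0:(432.6,86.7)d50.8e0.4 z5:(432.8,86.1)d50.6e0.4 z20:(433.5,84.5)d49.8e0.4 z22:(433.5,84.3)d49.7e0.4 z38:(434.2,82.6)d48.8e0.3 z70:(435.5,79.1)d47.1e0.3
green [314. 180.] z0:(647.4,-70.2)d64.6e0.4 z5:(646.5,-69.9)d64.3e0.4 z20:(643.7,-69.0)d63.2e0.4 z22:(643.3,-68.9)d63.1e0.4 z38:(640.4,-68.0)d62.0e0.4 z70:(634.4,-66.1)d59.8e0.4
green [239. 175.] z0:(653.8,83.6)d58.5e0.3 z5:(652.9,83.1)d58.2e0.3 z20:(650.0,81.5)d57.2e0.3 z22:(649.6,81.3)d57.1e0.3 z38:(646.5,79.6)d56.1e0.3 z70:(640.3,76.3)d54.1e0.3
green [341.  93.] z0:(837.3,-124.1)d151.4e6.7 z5:(835.3,-123.6)d150.6e6.6 z20:(829.5,-121.8)d148.2e6.5 z22:(828.7,-121.6)d147.9e6.5 z38:(822.6,-119.8)d145.3e6.4 z70:(810.2,-116.1)d140.2e6.2
pale [324. 286.] z0:(433.2,-94.4)d59.5e0.2 z5:(433.4,-93.9)d59.2e0.2 z20:(434.0,-92.7)d58.3e0.2 z22:(434.1,-92.5)d58.1e0.2 z38:(434.7,-91.2)d57.1e0.2 z70:(436.0,-88.5)d55.1e0.2
pale [290. 226.] z0:(553.4,-29.9)d177.2e6.8 z5:(553.0,-29.8)d176.3e6.8 z20:(551.7,-29.6)d173.5e6.7 z22:(551.5,-29.6)d173.1e6.7 z38:(550.2,-29.3)d170.1e6.5 z70:(547.5,-28.9)d164.1e6.3
pale [423. 228.] z0:(556
[... 3880 characters left out ...]
2)d179.5e7.8 z5:(560.1,-29.0)d178.4e7.8 z20:(568.6,-28.5)d175.4e7.7 z22:(569.7,-28.4)d175.0e7.6 z38:(578.7,-27.9)d171.7e7.5 z70:(596.8,-26.7)d165.1e7.2
pale [437. 210.] z0:(549.1,293.2)d175.5e0.3 z5:(552.0,291.6)d174.5e0.3 z20:(560.6,286.6)d171.5e0.3 z22:(561.7,285.9)d171.1e0.3 z38:(570.9,280.6)d167.9e0.3 z70:(589.2,269.9)d161.5e0.3
pale [140. 197.] z0:(509.6,-293.8)d177.0e0.3 z5:(512.7,-292.1)d176.0e0.3 z20:(522.0,-287.1)d172.9e0.3 z22:(523.2,-286.4)d172.5e0.3 z38:(533.1,-281.0)d169.3e0.3 z70:(552.9,-270.2)d162.8e0.3
pale [241. 158.] z0:(421.5,-94.9)d60.4e0.3 z5:(425.1,-94.4)d60.0e0.3 z20:(435.8,-92.7)d59.0e0.3 z22:(437.3,-92.5)d58.8e0.3 z38:(448.8,-90.7)d57.7e0.3 z70:(471.7,-87.2)d55.5e0.3
```

View pics/sz.png

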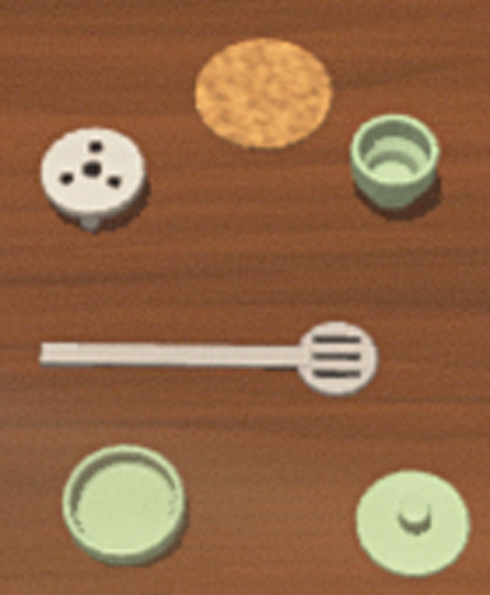

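>>> jog_arm([
  {"rx": -0.134},
  {"rx": -0.134},
  {"y": -20, "z": 10},
  {"y": -40, "z": 20},
  {"y": -50, "z": 25},
], force=40)

```text
schema error: expected keys rx, ry, rz, x, y, z, hand
```

>>> jog_arm([
  {"rx": -0.134, "ry": 0, "rz": 0, "x": 0, "y": 0, "z": 0, "hand": 85},
  {"rx": -0.134, "ry": 0, "rz": 0, "x": 0, "y": 0, "z": 0, "hand": 85},
  {"rx": 0, "ry": 0, "rz": 0, "x": 0, "y": -20, "z": 10, "hand": 85},
  {"rx": 0, "ry": 0, "rz": 0, "x": 0, "y": -40, "z": 20, "hand": 85},
  {"rx": 0, "ry": 0, "rz": 0, "x": 0, "y": -50, "z": 25, "hand": 85},
], force=40)

```text
time_s: 0.78
eef_pos: [193.8, 395.4, 195.1]
ee_rot: [0.707, -0.001, 0.707, 0.001]
force: [0.7, 0.2, -0.1]
grip_width: 0.996
```

>>> jog_arm([
  {"rx": 0, "ry": 0, "rz": 0, "x": 0, "y": -49, "z": 24, "hand": 85},
  {"rx": 0, "ry": 0, "rz": 0, "x": 0, "y": -49, "z": 24, "hand": 85},
  {"rx": 0, "ry": 0, "rz": 0, "x": 0, "y": -49, "z": 24, "hand": 85},
  {"rx": 0, "ry": 0, "rz": 0, "x": 0, "y": -49, "z": 24, "hand": 85},
  {"rx": 0, "ry": 0, "rz": 0, "x": 0, "y": -49, "z": 24, "hand": 85},
])

```text
time_s: 1.4
eef_pos: [314.2, 150.0, 195.5]
ee_rot: [0.707, -0.0, 0.707, 0.0]
force: [1.5, 0.1, 0.2]
grip_width: 0.997
```

>>> jog_arm([
  {"rx": 0, "ry": 0, "rz": 0, "x": 0, "y": -49, "z": 24, "hand": 85},
  {"rx": 0, "ry": 0, "rz": 0, "x": 0, "y": -49, "z": 24, "hand": 85},
  {"rx": 0, "ry": 0, "rz": 0, "x": 0, "y": -49, "z": 24, "hand": 85},
  {"rx": 0, "ry": 0, "rz": 0, "x": 0, "y": -49, "z": 24, "hand": 85},
  {"rx": 0, "ry": 0, "rz": 0, "x": 0, "y": -49, "z": 24, "hand": 85},
])

```text
time_s: 2.02
eef_pos: [434.6, -95.0, 195.3]
ee_rot: [0.707, -0.0, 0.707, 0.0]
force: [0.7, 1.2, 0.8]
grip_width: 0.997
```

>>> jog_arm([
  {"rx": 0, "ry": 0, "rz": 0, "x": 40, "y": 0, "z": 0, "hand": 85},
  {"rx": 0, "ry": 0, "rz": 0, "x": 0, "y": 0, "z": 0, "hand": 85},
])

```text
time_s: 2.28
eef_pos: [432.7, -92.8, 153.5]
ee_rot: [0.705, 0.001, 0.709, 0.001]
force: [0.1, -0.8, -0.1]
grip_width: 0.991
```

```bash
python3 - <<'E'
from h import *
s=sense();im=capture("wrist")[:,:,::-1].copy();cv2.imwrite("pics/w1.png",im)
print(s["eef_pos"],s["joints"],s["dq"].max())
c=cam("wrist",s)
for b in blobs(im,(0,0,165),(32,70,255),1500):
    v,e=circ(cast(cv2.convexHull(b)[:,0],c,22));print(b.mean(0),v,e)
E
```

```text
[432.68971113 -92.76239898 153.48106714] [-4.77150695e-01  1.75573085e-01  1.78970691e+00  4.17426138e-05
  1.18209019e+00 -2.04839471e+00] 0.04222333838415424
[ 67.42828283 282.82222222] [ 583.06876238 -301.66622898   96.02511282] 19.199026846298086
[283.25862069 190.75287356] [434.02540412 -91.74859665  29.56761497] 0.665754993702033
```

View pics/w1.png

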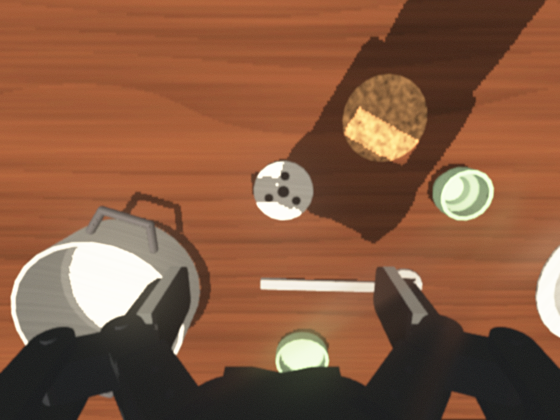

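>>> jog_arm([
  {"rx": 0, "ry": 0, "rz": 0, "x": 40, "y": 0.5, "z": 2, "hand": 85},
  {"rx": 0, "ry": 0, "rz": 0, "x": 50, "y": 0, "z": 0, "hand": 85},
  {"rx": 0, "ry": 0, "rz": 0, "x": 35, "y": 0, "z": 0, "hand": 85},
  {"rx": 0, "ry": 0, "rz": 0, "x": 15, "y": 0, "z": 0, "hand": 85},
  {"rx": 0, "ry": 0, "rz": 0, "x": 0, "y": 0, "z": 0, "hand": 85},
])

```text
time_s: 2.95
eef_pos: [436.6, -92.4, 16.1]
ee_rot: [0.707, -0.001, 0.707, 0.001]
force: [1.0, -0.3, 0.3]
grip_width: 0.997
```

>>> jog_arm([
  {"rx": 0, "ry": 0, "rz": 0, "x": 12, "y": 0, "z": -1, "hand": 85},
  {"rx": 0, "ry": 0, "rz": 0, "x": 0, "y": 0, "z": 0, "hand": 85},
])

```text
time_s: 3.2
eef_pos: [435.1, -92.6, 3.5]
ee_rot: [0.707, -0.0, 0.707, 0.001]
force: [0.4, 0.4, 0.1]
grip_width: 0.999
```

```bash
python3 - <<'E'
from h import *
s=sense();im=capture("wrist")[:,:,::-1].copy();cv2.imwrite("pics/w2.png",im)
cv2.imwrite("pics/s2.png",capture("scene")[:,:,::-1])
print(s["eef_pos"]);c=cam("wrist",s)
s=sense();print(s["eef_pos"]);
for b in blobs(im,(0,0,165),(32,70,255),1500):
    v,e=circ(cast(cv2.convexHull(b)[:,0],c,22));print(b.mean(0),v,e)
E
```

```text
[435.10595484 -92.59225538   3.45938961]
[435.38517656 -92.79533931   3.79925779]
[ 49.22083333 312.06666667] [ 481.00578868 -233.09766488   25.26151567] 6.469683041434715
[284.13605442 249.51020408] [433.34617301 -90.89648945  29.88693399] 0.3843270950648186
```

View pics/w2.png

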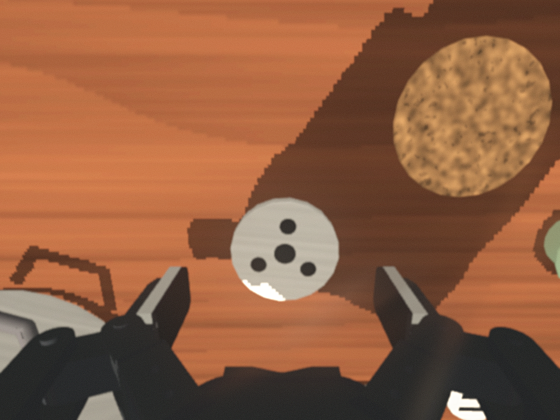

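>>> jog_arm([
  {"rx": 0, "ry": 0, "rz": 0, "x": 0, "y": 0, "z": 0, "hand": 60},
  {"rx": 0, "ry": 0, "rz": 0, "x": 0, "y": 0, "z": 0, "hand": 50},
  {"rx": 0, "ry": 0, "rz": 0, "x": 0, "y": 0, "z": 0, "hand": 40},
  {"rx": 0, "ry": 0, "rz": 0, "x": 0, "y": 0, "z": 0, "hand": 40},
  {"rx": 0, "ry": 0, "rz": 0, "x": 0, "y": 0, "z": 0, "hand": 40},
], force=35)

```text
time_s: 3.92
eef_pos: [435.1, -92.7, 3.4]
ee_rot: [0.707, -0.0, 0.707, 0.0]
force: [-0.3, -0.8, -0.3]
grip_width: 0.467
```

```bash
python3 - <<'E'
from h import *
s=sense();im=capture("wrist")[:,:,::-1].copy();cv2.imwrite("pics/w3.png",im)
print(s["eef_pos"],s["grip_width"]*85.4);c=cam("wrist",s)
for b in blobs(im,(0,0,165),(32,70,255),1500):
    v,e=circ(cast(cv2.convexHull(b)[:,0],c,22));print(b.mean(0),v,e)
E
```

```text
[435.13601473 -92.7169574    3.38580798] 39.92160219813743
[ 12.70351759 365.72864322] [ 509.91030905 -278.5202953    35.80643658] 1.3865663836730697
[ 48.88389513 320.4906367 ] [ 485.34305282 -228.62150825   29.08113904] 4.506116149961296
[278.34663866 258.60294118] [440.80293582 -93.47004519  36.35573436] 4.294683810862852
```

View pics/w3.png

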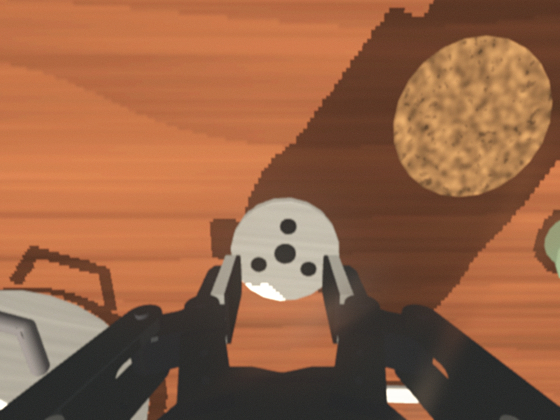

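```bash
python3 - <<'E'
from h import *
im=capture("scene")[:,:,::-1].copy();save("s3",im,(150,20,400,240),3)
p=proj([[435,-92.7,3.4],[435,-92.7,43],[435,-72,43],[435,-113,43],[435,-72,5],[435,-113,5]],cam("scene"));print(p, (p-[150,20])*3)
E
```

```text
[[241.62407184 162.45816278]
 [239.92671732 151.04548447]
 [250.26561099 150.8832015 ]
 [229.78624813 151.2046529 ]
 [251.57805929 161.8532366 ]
 [231.72950144 162.16621642]] [[274.87221553 427.37448834]
 [269.78015195 393.1364534 ]
 [300.79683296 392.64960449]
 [239.35874439 393.61395869]
 [304.73417788 425.55970979]
 [245.18850432 426.49864927]]
```

View pics/s3.png

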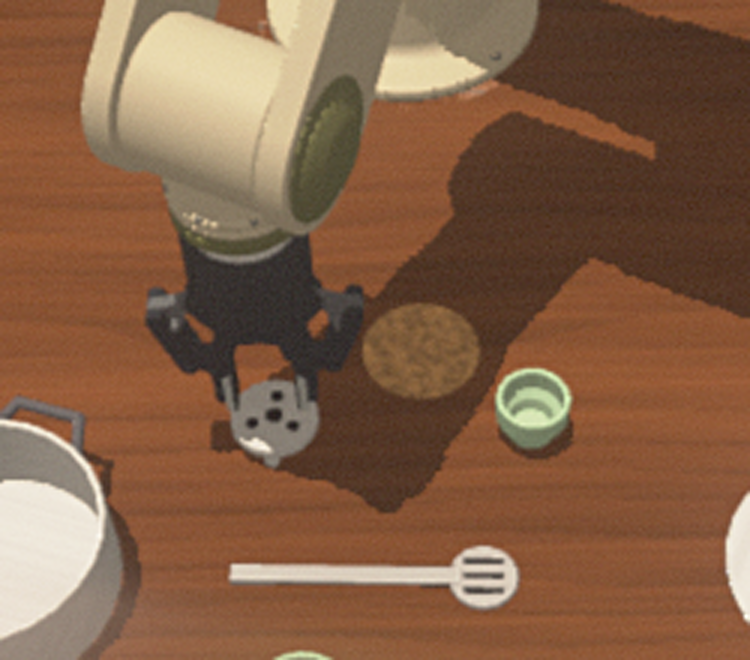

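>>> jog_arm([
  {"rx": 0, "ry": 0, "rz": 0, "x": 0, "y": 0, "z": 0, "hand": 60},
  {"rx": 0, "ry": 0, "rz": 0, "x": 0, "y": 0, "z": 0, "hand": 76},
  {"rx": 0, "ry": 0, "rz": 0, "x": 0, "y": 0, "z": 0, "hand": 76},
  {"rx": 0, "ry": 0, "rz": 0, "x": 10, "y": 0, "z": 0, "hand": 76},
  {"rx": 0, "ry": 0, "rz": 0, "x": 0, "y": 0, "z": 0, "hand": 76},
])

```text
time_s: 4.65
eef_pos: [434.6, -92.4, -7.5]
ee_rot: [0.707, -0.0, 0.708, 0.001]
force: [-0.6, 0.2, -0.2]
grip_width: 0.892
```

```bash
python3 - <<'E'
from h import *
s=sense();im=capture("wrist")[:,:,::-1].copy();save("w4",im,(120,180,440,340),2.5)
print(s["eef_pos"],s["grip_width"]*85.4,s["force"])
im=capture("scene")[:,:,::-1].copy();save("s4",im,(190,100,320,200),6)
c=cam("scene")
p=proj([[446,-92.7-38,z] for z in (0,10,20,30,40)]+[[424,-92.7-38,z] for z in (0,10,20,30,40)],c);print((p-[190,100])*6)
E
```

```text
[434.56481741 -92.44127596  -7.46661098] 76.20622414365721 [-0.60786363  0.20969341 -0.24099474]
[[199.04571701 408.44277967]
 [195.62389265 391.79938406]
 [192.14562416 374.88145007]
 [188.60950332 357.68212829]
 [185.01407467 340.19433959]
 [202.22431379 356.14879218]
 [198.86415487 339.25690753]
 [195.44915587 322.0893358 ]
 [191.9779632  304.63927235]
 [188.44917835 286.89968675]]
```

View pics/w4.png

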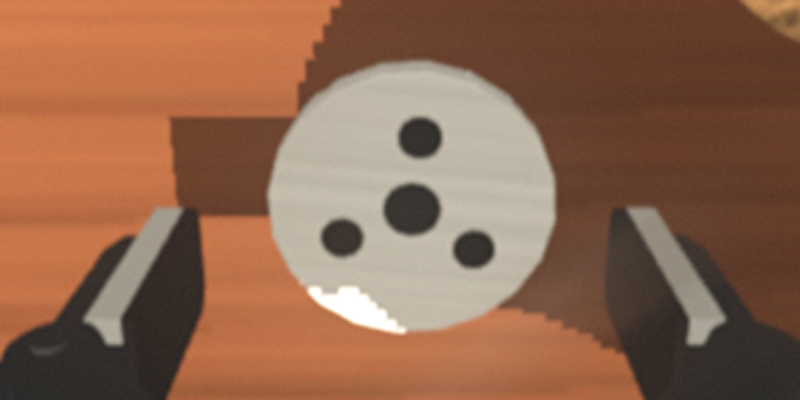

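View pics/s4.png

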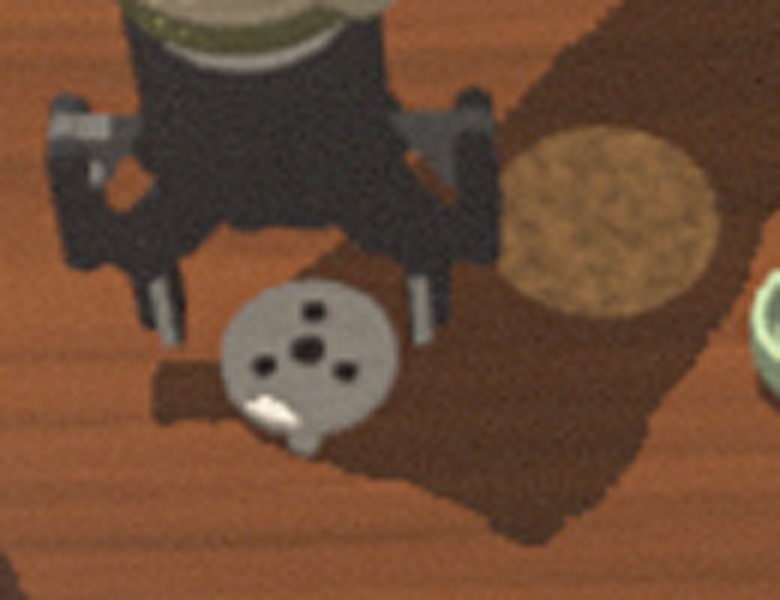

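>>> jog_arm([
  {"rx": 0, "ry": 0, "rz": 0, "x": 12, "y": 1, "z": -0.5, "hand": 76},
  {"rx": 0, "ry": 0, "rz": 0, "x": 8, "y": 0, "z": 0, "hand": 76},
  {"rx": 0, "ry": 0, "rz": 0, "x": 0, "y": 0, "z": 0, "hand": 76},
])

```text
time_s: 5.12
eef_pos: [434.2, -91.5, -27.4]
ee_rot: [0.707, -0.0, 0.708, 0.001]
force: [0.4, -0.6, -0.1]
grip_width: 0.892
```

```bash
python3 - <<'E'
from h import *
s=sense();im=capture("wrist")[:,:,::-1].copy();save("w5",im,(120,180,440,340),2.5)
print(s["eef_pos"],s["grip_width"]*85.4,s["force"])
im=capture("scene")[:,:,::-1].copy();save("s5",im,(190,100,320,200),6)
E
```

```text
[434.15677138 -91.46991563 -27.36071862] 76.16917776278616 [ 0.40843747 -0.56352505 -0.12143551]
```

View pics/s5.png

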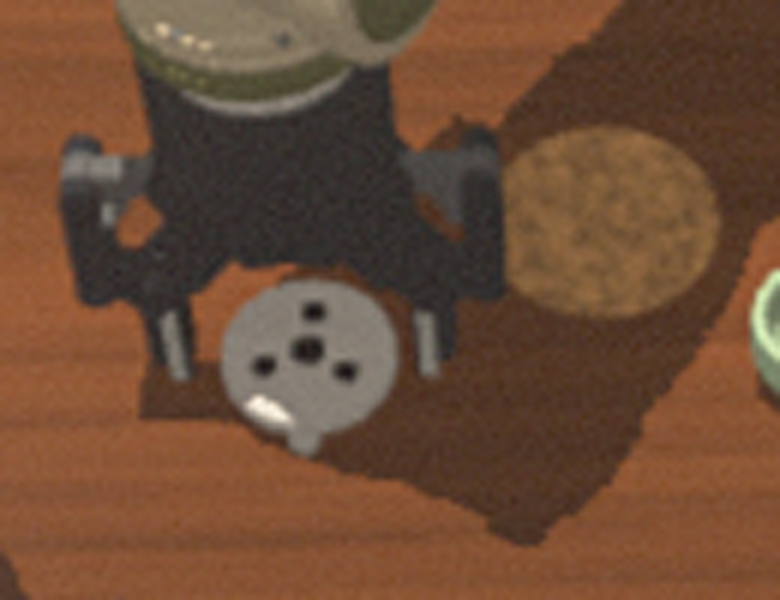

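>>> jog_arm([
  {"rx": 0, "ry": 0, "rz": 0, "x": 6.5, "y": 0, "z": 0, "hand": 76},
  {"rx": 0, "ry": 0, "rz": 0, "x": 0, "y": 0, "z": 0, "hand": 62},
  {"rx": 0, "ry": 0, "rz": 0, "x": 0, "y": 0, "z": 0, "hand": 50},
  {"rx": 0, "ry": 0, "rz": 0, "x": 0, "y": 0, "z": 0, "hand": 45},
  {"rx": 0, "ry": 0, "rz": 0, "x": 0, "y": 0, "z": 0, "hand": 45},
], force=35)

```text
time_s: 5.85
eef_pos: [434.5, -91.7, -33.0]
ee_rot: [0.707, -0.0, 0.707, 0.0]
force: [-3.3, 0.1, 5.1]
grip_width: 0.683
```

>>> jog_arm([
  {"rx": 0, "ry": 0, "rz": 0, "x": -5, "y": 0, "z": 0, "hand": 45},
  {"rx": 0, "ry": 0, "rz": 0, "x": -20, "y": 0, "z": 0, "hand": 45},
  {"rx": 0, "ry": 0, "rz": 0, "x": -30, "y": 0, "z": 0, "hand": 45},
  {"rx": 0, "ry": 0, "rz": 0, "x": -35, "y": 0, "z": 0, "hand": 45},
  {"rx": 0, "ry": 0, "rz": 0, "x": -20, "y": 0, "z": 0, "hand": 45},
])

```text
time_s: 6.48
eef_pos: [435.2, -92.0, 78.6]
ee_rot: [0.708, -0.001, 0.706, 0.0]
force: [0.5, -0.6, -1.8]
grip_width: 0.679
```

```bash
python3 - <<'E'
from h import *
s=sense();im=capture("wrist")[:,:,::-1].copy();cv2.imwrite("pics/w6.png",im)
print(s["eef_pos"],s["grip_width"]*85.4,s["force"])
im=capture("scene")[:,:,::-1].copy();save("s6",im,(90,60,330,250),3)
E
```

```text
[435.20354973 -91.96253368  78.60390887] 58.028423119023806 [ 0.53474946 -0.56788081 -1.77897622]
```

View pics/w6.png

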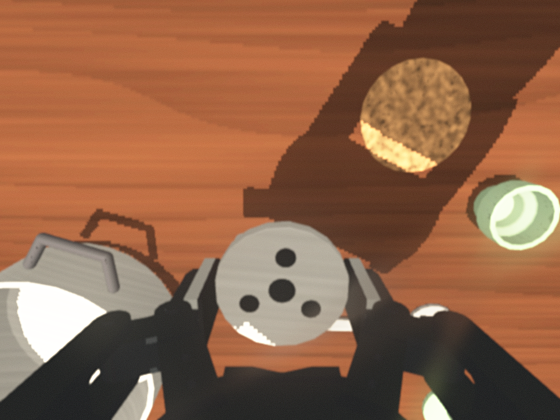

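View pics/s6.png

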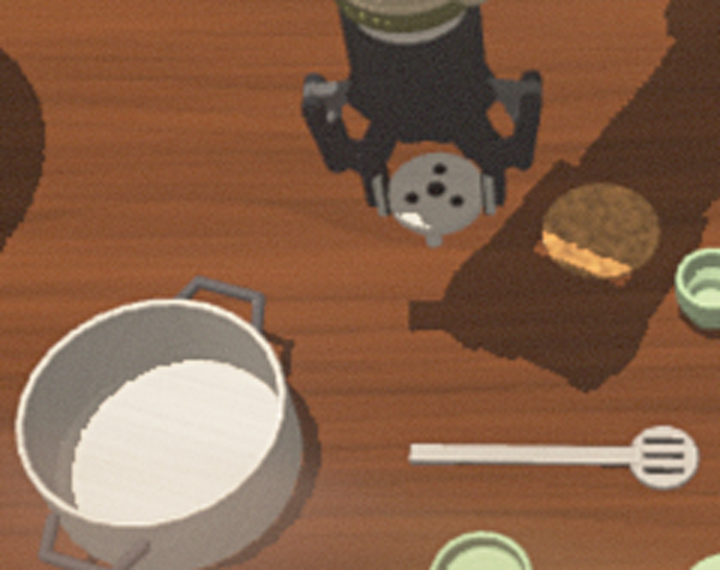

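```bash
python3 - <<'E'
from h import *
s=sense();im=cv2.imread("pics/w6.png");c=cam("wrist",s);z=s["eef_pos"][2]+55
print(s["eef_pos"],cast([(282,291)],c,z))
m=cv2.inRange(im,(0,0,0),(90,90,90));m=m[230:340,225:340]
n,l,st,ce=cv2.connectedComponentsWithStats(m)
for i in range(1,n):
    if 100<st[i,4]<900: print(st[i],ce[i]+[225,230],cast([ce[i]+[225,230]],c,z))
E
```

```text
[435.80850502 -92.22041646  78.68020575] [[435.52120153 -91.68017349 133.68020575]]
[ 51  19  20  18 281] [285.21708185 257.47686833] [[419.17166847 -90.33957895 133.68020575]]
[ 44  49  26  23 463] [281.50539957 290.17926566] [[435.10738669 -91.8993634  133.68020575]]
[ 15  66  19  16 240] [248.86666667 303.20833333] [[ 441.82000755 -106.51384378  133.68020575]]
[ 77  71  18  16 223] [310.33183857 308.23766816] [[444.36111732 -78.90474284 133.68020575]]
```

>>> jog_arm([
  {"rx": 0, "ry": 0, "rz": 0, "x": 0, "y": -15, "z": 10, "hand": 45},
  {"rx": 0, "ry": 0, "rz": 0, "x": 0, "y": -35, "z": 22, "hand": 45},
  {"rx": 0, "ry": 0, "rz": 0, "x": 0, "y": -42, "z": 28, "hand": 45},
  {"rx": 0, "ry": 0, "rz": 0, "x": 0, "y": -42, "z": 28, "hand": 45},
  {"rx": 0, "ry": 0, "rz": 0, "x": 0, "y": -30, "z": 18, "hand": 45},
])

```text
time_s: 7.2
eef_pos: [541.5, -258.2, 74.9]
ee_rot: [0.707, 0.0, 0.708, 0.0]
force: [-0.6, -0.7, -1.2]
grip_width: 0.682
```

>>> jog_arm([
  {"rx": 0, "ry": 0, "rz": 0, "x": 0, "y": -14, "z": 9, "hand": 45},
  {"rx": 0, "ry": 0, "rz": 0, "x": 0, "y": 0, "z": 0, "hand": 45},
  {"rx": 0, "ry": 0, "rz": 0, "x": 0, "y": 0, "z": 0, "hand": 45},
])

```text
time_s: 7.58
eef_pos: [549.4, -269.2, 75.9]
ee_rot: [0.707, -0.0, 0.708, 0.001]
force: [0.3, 0.6, -1.4]
grip_width: 0.683
```

```bash
python3 - <<'E'
from h import *
s=sense();im=capture("wrist")[:,:,::-1].copy();cv2.imwrite("pics/w7.png",im)
print(s["eef_pos"],s["grip_width"]*85.4,s["force"],s["joints"])
im=capture("scene")[:,:,::-1].copy();save("s7",im,(60,60,300,250),3)
im=capture("top")[:,:,::-1].copy();save("t7",im,(340,120,520,290),4)
E
```

```text
[ 549.36310087 -269.21611567   75.92709944] 58.36484263051249 [ 0.31998618  0.6275001  -1.44816664] [-6.46949671e-01  6.11016362e-01  1.36819383e+00  6.33409335e-05
  1.16407136e+00 -2.21896270e+00]
```

View pics/w7.png

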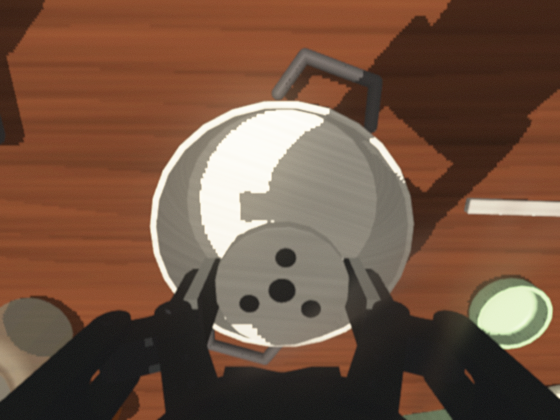

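View pics/s7.png

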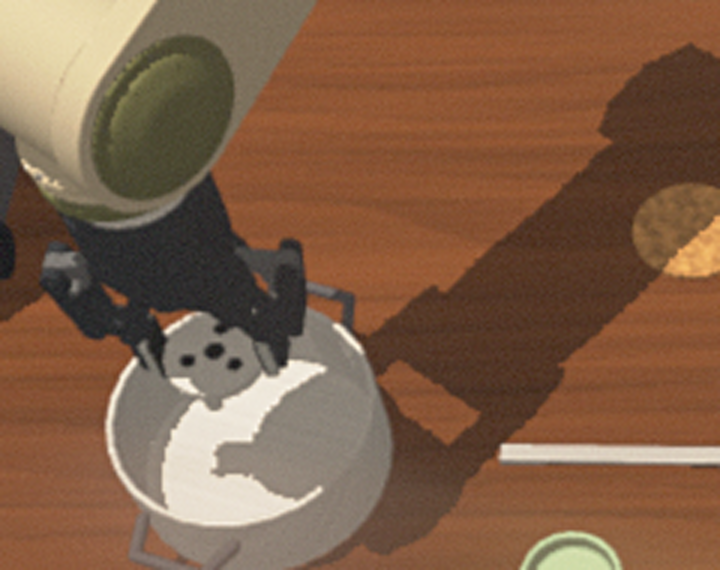

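```bash
cat > rimfit.py <<'E'
from h import *
def rimfit(im,st,C0,r=82,z=70,excl=(),degs=None,tol=10):
    """radial search in world circle for outer edge: grey->brown transition (saturation)"""
    c=cam("wrist",st);sat=cv2.GaussianBlur(cv2.cvtColor(im,cv2.COLOR_BGR2HSV)[:,:,1],(3,3),0).astype(float)
    val=im.max(2).astype(float);out=[]
    for a in np.radians(degs):
        rr=np.arange(r-tol,r+tol,.25)
        P=np.c_[C0[0]+rr*np.cos(a),C0[1]+rr*np.sin(a),np.full(len(rr),z)]
        q=proj(P,c).astype(np.float32)
        v=cv2.remap(sat.astype(np.float32),q[:,0].reshape(1,-1),q[:,1].reshape(1,-1),cv2.INTER_LINEAR)[0]
        d=np.gradient(cv2.GaussianBlur(v.reshape(1,-1),(9,1),0)[0])
        k=d.argmax()
        if d[k]>1.5: out.append(P[k])
    out=np.array(out);return out,circ(out,r),circ(out)
E
python3 - <<'E'
from rimfit import *
s=sense();im=cv2.imread("pics/w7.png")
dg=[d for d in range(70,300,4) if not 125<d<215 ]  # world angle: 180 = toward base (image up)
dg=list(range(95,300,4))
o,a,b=rimfit(im,s,(550,-270),degs=dg)
print(len(o),a,b)
r=np.hypot(*(o[:,:2]-a[0]).T);print(np.c_[np.degrees(np.arctan2(*(o[:,:2]-a[0]).T[::-1])),r].round(1).tolist())
E
```

```text
52 (array([ 550.23598619, -268.81217693]), np.float64(1.120449009630362)) (array([ 550.43024098, -268.75245201,   82.16611828]), np.float64(1.1108884445179108))
[[95.2, 82.1], [99.3, 82.1], [103.3, 81.9], [107.4, 81.9], [111.5, 82.2], [115.5, 82.0], [119.5, 82.1], [123.6, 82.1], [127.6, 81.9], [131.7, 82.0], [135.7, 82.3], [139.7, 81.9], [143.7, 90.0], [147.8, 82.3], [151.8, 81.9], [155.8, 82.0], [159.8, 82.3], [163.8, 82.1], [167.8, 82.0], [171.8, 82.1], [175.8, 81.9], [179.8, 81.7], [-176.2, 81.8], [-172.2, 82.1], [-168.2, 81.7], [-164.2, 81.8], [-160.3, 82.1], [-156.3, 81.9], [-152.3, 81.8], [-148.4, 82.1], [-144.4, 81.9], [-140.5, 81.9], [-136.5, 82.0], [-132.6, 82.0], [-128.6, 81.8], [-124.7, 81.9], [-120.7, 82.1], [-116.8, 81.9], [-112.8, 81.9], [-108.9, 82.2], [-104.9, 82.0], [-101.0, 82.0], [-97.1, 82.2], [-93.1, 82.2], [-89.2, 81.9], [-85.2, 82.2], [-81.3, 82.4], [-77.3, 82.1], [-73.4, 82.1], [-69.4, 82.5], [-65.5, 82.2], [-61.5, 82.2]]
```

>>> jog_arm([
  {"rx": 0, "ry": 0, "rz": 0, "x": 15, "y": 0, "z": 1, "hand": 45},
  {"rx": 0, "ry": 0, "rz": 0, "x": 30, "y": 0, "z": 0, "hand": 45},
  {"rx": 0, "ry": 0, "rz": 0, "x": 30, "y": 0, "z": 0, "hand": 45},
  {"rx": 0, "ry": 0, "rz": 0, "x": 15, "y": 0, "z": 0, "hand": 45},
  {"rx": 0, "ry": 0, "rz": 0, "x": 6, "y": 0, "z": 0, "hand": 45},
])

```text
time_s: 8.35
eef_pos: [550.7, -269.4, -19.9]
ee_rot: [0.707, -0.0, 0.707, 0.001]
force: [0.9, -0.2, -1.2]
grip_width: 0.685
```

>>> jog_arm([
  {"rx": 0, "ry": 0, "rz": 0, "x": 3, "y": 0, "z": 0, "hand": 45},
  {"rx": 0, "ry": 0, "rz": 0, "x": 0, "y": 0, "z": 0, "hand": 45},
])

```text
time_s: 8.6
eef_pos: [551.2, -269.8, -21.5]
ee_rot: [0.707, -0.001, 0.707, 0.0]
force: [0.2, -0.3, -1.5]
grip_width: 0.681
```

>>> jog_arm([
  {"rx": 0, "ry": 0, "rz": 0, "x": 2, "y": 0, "z": -0.5, "hand": 45},
  {"rx": 0, "ry": 0, "rz": 0, "x": 2, "y": 0.5, "z": 0, "hand": 45},
  {"rx": 0, "ry": 0, "rz": 0, "x": 0, "y": 0, "z": 0, "hand": 45},
])

```text
time_s: 8.98
eef_pos: [550.3, -269.0, -26.2]
ee_rot: [0.707, -0.0, 0.707, 0.0]
force: [-0.2, 0.1, -1.7]
grip_width: 0.681
```

>>> jog_arm([
  {"rx": 0, "ry": 0, "rz": 0, "x": 1, "y": 0, "z": 0, "hand": 45},
  {"rx": 0, "ry": 0, "rz": 0, "x": 0, "y": 0, "z": 0, "hand": 45},
])

```text
time_s: 9.22
eef_pos: [550.3, -269.1, -27.1]
ee_rot: [0.707, -0.0, 0.707, 0.0]
force: [0.3, -0.2, -0.5]
grip_width: 0.681
```

>>> jog_arm([
  {"rx": 0, "ry": 0, "rz": 0, "x": 1, "y": 0, "z": 0, "hand": 45},
  {"rx": 0, "ry": 0, "rz": 0, "x": 0, "y": 0, "z": 0, "hand": 45},
])

```text
time_s: 9.48
eef_pos: [550.4, -269.2, -27.9]
ee_rot: [0.707, -0.0, 0.707, 0.0]
force: [-0.1, -0.2, 0.9]
grip_width: 0.679
```

>>> jog_arm([
  {"rx": 0, "ry": 0, "rz": 0, "x": 0, "y": 0, "z": 0, "hand": 62},
  {"rx": 0, "ry": 0, "rz": 0, "x": 0, "y": 0, "z": 0, "hand": 68},
  {"rx": 0, "ry": 0, "rz": 0, "x": 0, "y": 0, "z": 0, "hand": 74},
  {"rx": 0, "ry": 0, "rz": 0, "x": 0, "y": 0, "z": 0, "hand": 76},
  {"rx": 0, "ry": 0, "rz": 0, "x": -5, "y": 0, "z": 0, "hand": 76},
])

```text
time_s: 10.1
eef_pos: [550.1, -268.9, -23.2]
ee_rot: [0.707, -0.0, 0.707, 0.001]
force: [0.1, 0.8, 0.1]
grip_width: 0.889
```

>>> jog_arm([
  {"rx": 0, "ry": 0, "rz": 0, "x": -20, "y": 0, "z": 0, "hand": 76},
  {"rx": 0, "ry": 0, "rz": 0, "x": -35, "y": 0, "z": 0, "hand": 76},
  {"rx": 0, "ry": 0, "rz": 0, "x": -50, "y": 0, "z": 0, "hand": 76},
  {"rx": 0, "ry": 0, "rz": 0, "x": -25, "y": 0, "z": 0, "hand": 76},
  {"rx": 0, "ry": 0, "rz": 0, "x": 0, "y": 0, "z": 0, "hand": 76},
])

```text
time_s: 10.72
eef_pos: [551.3, -269.7, 110.0]
ee_rot: [0.709, -0.002, 0.706, -0.001]
force: [-0.1, -0.1, -0.0]
grip_width: 0.894
```

```bash
python3 - <<'E'
from rimfit import *
s=sense();im=capture("wrist")[:,:,::-1].copy();cv2.imwrite("pics/w8.png",im)
print(s["eef_pos"])
im2=capture("top")[:,:,::-1].copy();save("t8",im2,(340,120,520,290),4)
o,a,b=rimfit(im,s,(550,-270),degs=list(range(95,300,4)))
print(len(o),a,b)
E
```

```text
[ 551.29662261 -269.72248286  110.01571104]
52 (array([ 549.88864438, -268.82997321]), np.float64(1.7899806591971803)) (array([ 549.7947113 , -268.85675478,   81.92065825]), np.float64(1.800558292319237))
```

View pics/w8.png

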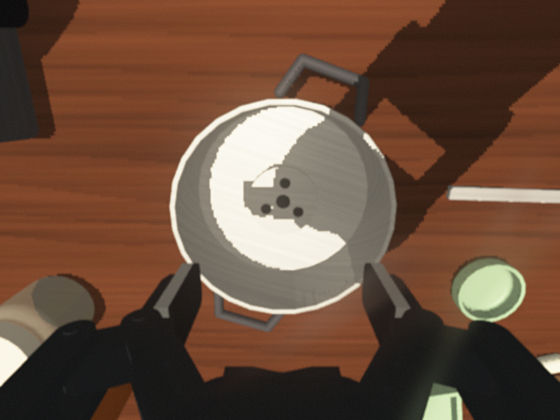

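```bash
python3 - <<'E'
from h import *
s=sense();im=cv2.imread("pics/w8.png");c=cam("wrist",s);print(s["eef_pos"])
m=cv2.inRange(im,(0,0,0),(70,70,70))[190:215,270:296]
n,l,st,ce=cv2.connectedComponentsWithStats(m)
for i in range(1,n): print(st[i],ce[i]+[270,190],cast([ce[i]+[270,190]],c,27))
E
```

```text
[ 550.0489893  -268.84422035  106.62334893]
[ 8  6 11 11 93] [282.91397849 201.10752688] [[ 547.36869142 -267.48380062   27.        ]]
[24 19  2  6 10] [294.6 211.5] [[ 556.54655854 -257.52178467   27.        ]]
```

>>> jog_arm([
  {"rx": 0, "ry": 0, "rz": 0, "x": 0, "y": 20, "z": 10, "hand": 80},
  {"rx": 0, "ry": 0, "rz": 0, "x": 0, "y": 45, "z": 20, "hand": 80},
  {"rx": 0, "ry": 0, "rz": 0, "x": 0, "y": 50, "z": 24, "hand": 80},
  {"rx": 0, "ry": 0, "rz": 0, "x": 0, "y": 50, "z": 24, "hand": 80},
  {"rx": 0, "ry": 0, "rz": 0, "x": 0, "y": 35, "z": 16, "hand": 80},
])

```text
time_s: 11.45
eef_pos: [644.5, -65.1, 105.7]
ee_rot: [0.706, -0.001, 0.708, 0.002]
force: [0.2, -0.5, 0.1]
grip_width: 0.937
```

>>> jog_arm([
  {"rx": 0, "ry": 0, "rz": 0, "x": 60, "y": 0, "z": 0, "hand": 80},
  {"rx": 0, "ry": 0, "rz": 0, "x": 0, "y": 0, "z": 0, "hand": 80},
  {"rx": 0, "ry": 0, "rz": 0, "x": 0, "y": 0, "z": 0, "hand": 80},
])

```text
time_s: 11.82
eef_pos: [644.8, -69.0, 48.4]
ee_rot: [0.708, -0.0, 0.707, 0.0]
force: [-0.0, 0.3, 0.8]
grip_width: 0.94
```

```bash
python3 - <<'E'
from h import *
s=sense();im=capture("wrist")[:,:,::-1].copy();cv2.imwrite("pics/w9.png",im)
print(s["eef_pos"]);c=cam("wrist",s)
for b in blobs(im,(32,20,60),(60,255,255),1500):
    v,e=circ(cast(cv2.convexHull(b)[:,0],c,20));print(b.mean(0),v,e)
im=capture("top")[:,:,::-1].copy();save("t9",im,(360,165,480,295),4.5)
E
```

```text
[644.75355232 -69.01687211  48.41267883]
[486.58482143 226.97321429] [647.04940725  73.16499968  28.2381518 ] 0.46939825014412817
[283.07480315 221.37007874] [643.40667685 -67.78735595  32.06937234] 0.5402770988010116
```

View pics/w9.png

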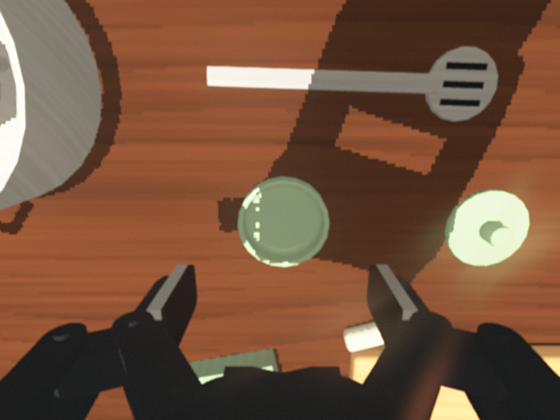

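View pics/t9.png

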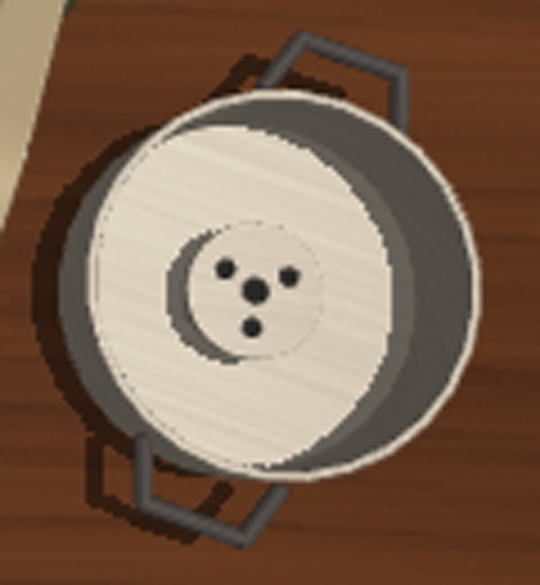

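```bash
python3 - <<'E'
from h import *
c=cam("top")
q=np.array([[256/4.5+360-.5+.11,291/4.5+165-.4]])
print(cast(q,c,27), "pot", cast([[0,0]],c,70)[0][2])
im=capture("top")[:,:,::-1].copy();cv2.imwrite("pics/t9f.png",im)
m=cv2.inRange(im,(0,0,0),(75,75,75))[220:240,405:430]
n,l,st,ce=cv2.connectedComponentsWithStats(m)
for i in range(1,n): print(st[i],cast([ce[i]+[405,220]],c,27))
for b in blobs(im,(0,0,175),(32,60,255),3000): print(circ(cast(cv2.convexHull(b)[:,0],c,70)))
# floor hull
E
```

```text
[[ 550.06687933 -271.09728642   27.        ]] pot 70.0
[ 3  3  4  4 13] [[ 559.31948469 -257.66694559   27.        ]]
[17  5  4  3 11] [[ 557.06509723 -285.07817944   27.        ]]
[ 9  7  5  5 22] [[ 550.39091334 -270.30143725   27.        ]]
[ 9 16  4  4 12] [[ 533.83626232 -269.08479018   27.        ]]
(array([ 549.95352813, -270.38018   ,   80.69914723]), np.float64(0.24724546001000447))
(array([541.87231898, 271.30365522,  80.51753713]), np.float64(0.2260671100821797))
```

>>> jog_arm([
  {"rx": 0, "ry": 0, "rz": 0, "x": 25, "y": 1, "z": -1, "hand": 82},
  {"rx": 0, "ry": 0, "rz": 0, "x": 30, "y": 0, "z": 0, "hand": 82},
  {"rx": 0, "ry": 0, "rz": 0, "x": 18, "y": 0, "z": 0, "hand": 82},
  {"rx": 0, "ry": 0, "rz": 0, "x": 6, "y": 0, "z": 0, "hand": 82},
  {"rx": 0, "ry": 0, "rz": 0, "x": 0, "y": 0, "z": 0, "hand": 82},
])

```text
time_s: 12.6
eef_pos: [643.5, -68.2, -31.4]
ee_rot: [0.707, -0.0, 0.707, 0.0]
force: [0.0, -0.5, 0.4]
grip_width: 0.962
```

```bash
python3 - <<'E'
from h import *
s=sense();im=capture("wrist")[:,:,::-1].copy();cv2.imwrite("pics/w10.png",im)
print(s["eef_pos"],s["force"]);c=cam("wrist",s)
for b in blobs(im,(32,20,60),(60,255,255),1500):
    v,e=circ(cast(cv2.convexHull(b)[:,0],c,20));print(b.mean(0),v,e)
E
```

```text
[643.54827314 -68.16320281 -31.41498622] [ 0.01115164 -0.5356722   0.44493717]
[280.60508083 287.64896074] [642.57414782 -67.72083414  32.30877043] 0.9511860312924276
```

View pics/w10.png

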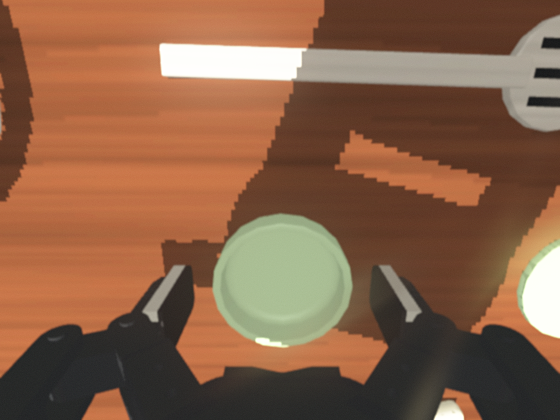

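>>> jog_arm([
  {"rx": 0, "ry": 0, "rz": 0, "x": 4.5, "y": 0.3, "z": -0.5, "hand": 82},
  {"rx": 0, "ry": 0, "rz": 0, "x": 0, "y": 0, "z": 0, "hand": 68},
  {"rx": 0, "ry": 0, "rz": 0, "x": 0, "y": 0, "z": 0, "hand": 56},
  {"rx": 0, "ry": 0, "rz": 0, "x": 0, "y": 0, "z": 0, "hand": 50},
  {"rx": 0, "ry": 0, "rz": 0, "x": 0, "y": 0, "z": 0, "hand": 50},
], force=30)

```text
time_s: 13.28
eef_pos: [642.8, -67.8, -35.9]
ee_rot: [0.707, -0.001, 0.707, 0.0]
force: [-1.8, 0.2, 5.3]
grip_width: 0.736
```

>>> jog_arm([
  {"rx": 0, "ry": 0, "rz": 0, "x": -3, "y": 0, "z": 0, "hand": 50},
  {"rx": 0, "ry": 0, "rz": 0, "x": -20, "y": 0, "z": 0, "hand": 50},
  {"rx": 0, "ry": 0, "rz": 0, "x": -35, "y": 0, "z": 0, "hand": 50},
  {"rx": 0, "ry": 0, "rz": 0, "x": -40, "y": 0, "z": 0, "hand": 50},
  {"rx": 0, "ry": 0, "rz": 0, "x": -20, "y": 0, "z": 0, "hand": 50},
])

```text
time_s: 13.9
eef_pos: [643.6, -67.9, 85.3]
ee_rot: [0.709, -0.001, 0.706, 0.0]
force: [0.1, -0.6, -1.5]
grip_width: 0.737
```

>>> jog_arm([
  {"rx": 0, "ry": 0, "rz": 0, "x": 0, "y": -20, "z": -10, "hand": 50},
  {"rx": 0, "ry": 0, "rz": 0, "x": 0, "y": -40, "z": -18, "hand": 50},
  {"rx": 0, "ry": 0, "rz": 0, "x": 0, "y": -45, "z": -20, "hand": 50},
  {"rx": 0, "ry": 0, "rz": 0, "x": 0, "y": -45, "z": -20, "hand": 50},
  {"rx": 0, "ry": 0, "rz": 0, "x": 0, "y": -35, "z": -17, "hand": 50},
])

```text
time_s: 14.52
eef_pos: [555.7, -255.2, 80.8]
ee_rot: [0.707, 0.0, 0.708, 0.0]
force: [0.2, -0.4, -1.2]
grip_width: 0.734
```

>>> jog_arm([
  {"rx": 0, "ry": 0, "rz": 0, "x": 0, "y": -15, "z": -7, "hand": 50},
  {"rx": 0, "ry": 0, "rz": 0, "x": 0, "y": 0, "z": 0, "hand": 50},
  {"rx": 0, "ry": 0, "rz": 0, "x": 0, "y": 0, "z": 0, "hand": 50},
])

```text
time_s: 14.9
eef_pos: [551.2, -266.7, 81.3]
ee_rot: [0.707, -0.001, 0.707, 0.001]
force: [-0.2, 0.7, -1.8]
grip_width: 0.735
```

```bash
cat > look.py <<'E'
import sys
from rimfit import *
tag=sys.argv[1];z=float(sys.argv[2])
s=sense();im=capture("wrist")[:,:,::-1].copy();cv2.imwrite(f"pics/w{tag}.png",im)
s2=sense();print(s["eef_pos"],s2["eef_pos"],s["grip_width"]*85.4,s["force"]);c=cam("wrist",s)
for b in blobs(im,(32,20,60),(60,255,255),1500):
    v,e=circ(cast(cv2.convexHull(b)[:,0],c,s["eef_pos"][2]+z));print(b.mean(0),v,e)
try:
    o,a,b=rimfit(im,s,(550,-270),degs=list(range(95,300,4)));print("rim",len(o),a)
except Exception as e: print(e)
sc=capture("scene")[:,:,::-1].copy();save(f"s{tag}",sc,(60,60,300,250),3)
E
python3 look.py 11 56
```

```text
[ 551.17380792 -266.68430585   81.25887213] [ 551.30182975 -266.56797463   81.29673245] 62.7415264674068 [-0.21299348  0.70627342 -1.77935037]
[282.09798995 286.9798995 ] [ 550.92328086 -266.58311217   32.7724902 ] 0.9571391340807344
rim 52 (array([ 549.95807448, -268.7939875 ]), np.float64(1.1319837464574143))
```

View pics/w11.png

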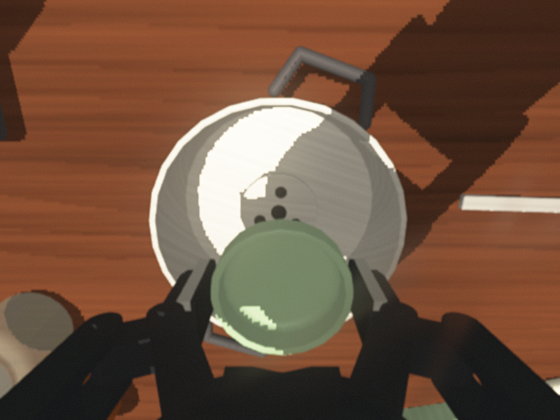

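View pics/s11.png

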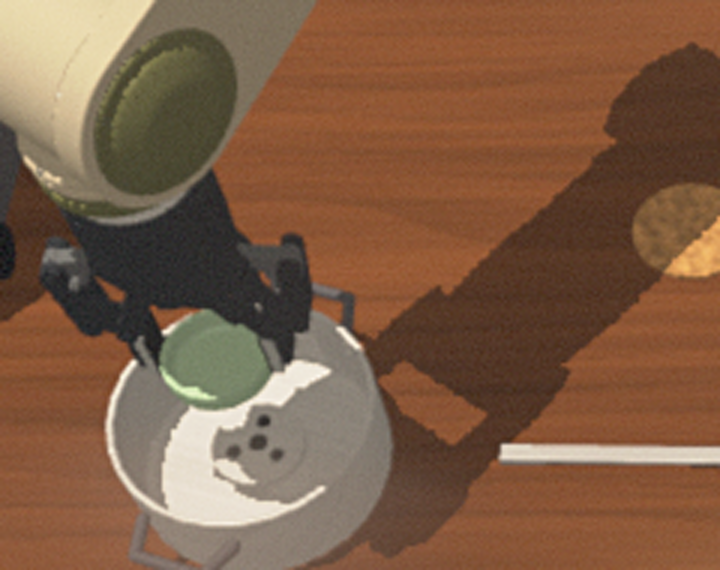

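```bash
python3 - <<'E'
from h import *
s=sense();im=cv2.imread("pics/w11.png");c=cam("wrist",s)
m=cv2.inRange(im,(0,0,0),(75,75,75))[200:222,265:292]
n,l,st,ce=cv2.connectedComponentsWithStats(m)
for i in range(1,n): print(st[i],ce[i]+[265,200],cast([ce[i]+[265,200]],c,27))
E
```

```text
[  7   6  14  13 139] [278.38129496 212.0647482 ] [[ 550.14354618 -268.81732579   27.        ]]
```

>>> jog_arm([
  {"rx": 0, "ry": 0, "rz": 0, "x": 12, "y": -2.2, "z": -1, "hand": 50},
  {"rx": 0, "ry": 0, "rz": 0, "x": 28, "y": 0, "z": 0, "hand": 50},
  {"rx": 0, "ry": 0, "rz": 0, "x": 28, "y": 0, "z": 0, "hand": 50},
  {"rx": 0, "ry": 0, "rz": 0, "x": 12, "y": 0, "z": 0, "hand": 50},
  {"rx": 0, "ry": 0, "rz": 0, "x": 4, "y": 0, "z": 0, "hand": 50},
])

```text
time_s: 15.62
eef_pos: [549.8, -269.7, -3.2]
ee_rot: [0.707, -0.0, 0.707, 0.001]
force: [-0.3, -0.0, -1.7]
grip_width: 0.731
```

>>> jog_arm([
  {"rx": 0, "ry": 0, "rz": 0, "x": 2, "y": 0, "z": 0, "hand": 50},
  {"rx": 0, "ry": 0, "rz": 0, "x": 1, "y": 0, "z": 0, "hand": 50},
  {"rx": 0, "ry": 0, "rz": 0, "x": 0, "y": 0, "z": 0, "hand": 50},
])

```text
time_s: 16.0
eef_pos: [550.1, -270.1, -5.2]
ee_rot: [0.707, -0.001, 0.707, 0.0]
force: [0.6, -0.4, -1.0]
grip_width: 0.732
```

>>> jog_arm([
  {"rx": 0, "ry": 0, "rz": 0, "x": 1, "y": 0, "z": 0, "hand": 50},
  {"rx": 0, "ry": 0, "rz": 0, "x": 0, "y": 0, "z": 0, "hand": 50},
])

```text
time_s: 16.25
eef_pos: [549.9, -270.0, -6.6]
ee_rot: [0.707, -0.0, 0.707, 0.0]
force: [0.4, 0.7, -1.3]
grip_width: 0.73
```

>>> jog_arm([
  {"rx": 0, "ry": 0, "rz": 0, "x": 0, "y": 0.9, "z": 0.2, "hand": 50},
  {"rx": 0, "ry": 0, "rz": 0, "x": 1, "y": 0, "z": 0, "hand": 50},
  {"rx": 0, "ry": 0, "rz": 0, "x": 0, "y": 0, "z": 0, "hand": 50},
])

```text
time_s: 16.62
eef_pos: [550.0, -269.0, -7.7]
ee_rot: [0.707, -0.0, 0.707, 0.0]
force: [0.1, -0.7, -0.2]
grip_width: 0.734
```

>>> jog_arm([
  {"rx": 0, "ry": 0, "rz": 0, "x": 1, "y": 0, "z": 0, "hand": 50},
  {"rx": 0, "ry": 0, "rz": 0, "x": 0, "y": 0, "z": 0, "hand": 50},
])

```text
time_s: 16.88
eef_pos: [550.0, -269.1, -8.7]
ee_rot: [0.707, -0.0, 0.707, 0.0]
force: [0.2, -0.4, -1.1]
grip_width: 0.735
```

>>> jog_arm([
  {"rx": 0, "ry": 0, "rz": 0, "x": 0.7, "y": 0, "z": 0, "hand": 50},
  {"rx": 0, "ry": 0, "rz": 0, "x": 0, "y": 0, "z": 0, "hand": 50},
])

```text
time_s: 17.12
eef_pos: [550.1, -269.1, -8.9]
ee_rot: [0.707, -0.0, 0.707, 0.0]
force: [-1.8, 1.2, 4.9]
grip_width: 0.731
```

Contact on the stand. Release and lift.

>>> jog_arm([
  {"rx": 0, "ry": 0, "rz": 0, "x": 0, "y": 0, "z": 0, "hand": 65},
  {"rx": 0, "ry": 0, "rz": 0, "x": 0, "y": 0, "z": 0, "hand": 70},
  {"rx": 0, "ry": 0, "rz": 0, "x": 0, "y": 0, "z": 0, "hand": 76},
  {"rx": 0, "ry": 0, "rz": 0, "x": 0, "y": 0, "z": 0, "hand": 80},
  {"rx": 0, "ry": 0, "rz": 0, "x": -4, "y": 0, "z": 0, "hand": 80},
])

```text
time_s: 17.75
eef_pos: [549.9, -269.0, -5.4]
ee_rot: [0.707, -0.0, 0.707, 0.001]
force: [-0.5, 0.7, 0.2]
grip_width: 0.935
```

>>> jog_arm([
  {"rx": 0, "ry": 0, "rz": 0, "x": -20, "y": 0, "z": 0, "hand": 80},
  {"rx": 0, "ry": 0, "rz": 0, "x": -40, "y": 0, "z": 0, "hand": 80},
  {"rx": 0, "ry": 0, "rz": 0, "x": -40, "y": 0, "z": 0, "hand": 80},
  {"rx": 0, "ry": 0, "rz": 0, "x": -15, "y": 0, "z": 0, "hand": 80},
  {"rx": 0, "ry": 0, "rz": 0, "x": 0, "y": 0, "z": 0, "hand": 80},
])

```text
time_s: 18.38
eef_pos: [550.2, -269.1, 109.8]
ee_rot: [0.707, -0.001, 0.707, 0.0]
force: [-0.1, -0.8, -0.8]
grip_width: 0.941
```

>>> jog_arm([
  {"rx": 0, "ry": 0, "rz": 0, "x": 0, "y": 0, "z": 0, "hand": 80},
  {"rx": 0, "ry": 0, "rz": 0, "x": 0, "y": 0, "z": 0, "hand": 80},
])

```text
time_s: 18.62
eef_pos: [549.6, -268.7, 108.3]
ee_rot: [0.706, 0.0, 0.708, 0.001]
force: [0.4, -0.2, 0.1]
grip_width: 0.934
```

```bash
python3 - <<'E'
from rimfit import *
s=sense();im=capture("wrist")[:,:,::-1].copy();cv2.imwrite("pics/w12.png",im)
print(s["eef_pos"]);c=cam("wrist",s)
for b in blobs(im,(32,20,60),(60,255,255),600):
    v,e=circ(cast(cv2.convexHull(b)[:,0],c,47));print(b.mean(0),v,e)
o,a,b=rimfit(im,s,(550,-270),degs=list(range(95,300,4)));print("rim",len(o),a)
E
```

```text
[ 549.58075895 -268.73783857  108.27139252]
[446.32110092 405.8440367 ] [ 749.89977336 -108.51150353   22.32807492] 3.8918863421124374
[281.3125     211.04910714] [ 550.9909576  -268.77309666   32.0414283 ] 0.4621096154622304
rim 52 (array([ 549.88331043, -268.79340782]), np.float64(1.6863403386592608))
```

View pics/w12.png

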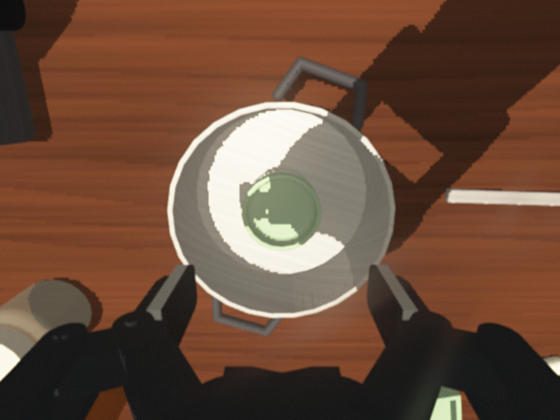

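>>> jog_arm([
  {"rx": 0, "ry": 0, "rz": 0, "x": 0, "y": 25, "z": -8, "hand": 76},
  {"rx": 0, "ry": 0, "rz": 0, "x": 0, "y": 46, "z": -15, "hand": 76},
  {"rx": 0, "ry": 0, "rz": 0, "x": 0, "y": 50, "z": -17, "hand": 76},
  {"rx": 0, "ry": 0, "rz": 0, "x": 0, "y": 50, "z": -17, "hand": 76},
  {"rx": 0, "ry": 0, "rz": 0, "x": 0, "y": 50, "z": -17, "hand": 76},
])

```text
time_s: 19.3
eef_pos: [474.9, -46.6, 109.3]
ee_rot: [0.707, -0.0, 0.707, 0.0]
force: [1.0, 0.6, 0.3]
grip_width: 0.889
```

>>> jog_arm([
  {"rx": 0, "ry": 0, "rz": 0, "x": 0, "y": 50, "z": -17, "hand": 76},
  {"rx": 0, "ry": 0, "rz": 0, "x": 0, "y": 50, "z": -16, "hand": 76},
  {"rx": 0, "ry": 0, "rz": 0, "x": 20, "y": 30, "z": -8, "hand": 76},
  {"rx": 0, "ry": 0, "rz": 0, "x": 25, "y": 0, "z": 0, "hand": 76},
  {"rx": 0, "ry": 0, "rz": 0, "x": 0, "y": 0, "z": 0, "hand": 76},
])

```text
time_s: 19.92
eef_pos: [433.5, 82.1, 63.5]
ee_rot: [0.706, -0.001, 0.708, 0.001]
force: [-0.0, -0.3, 0.2]
grip_width: 0.887
```

>>> jog_arm([
  {"rx": 0, "ry": 0, "rz": 0, "x": 0, "y": 0, "z": 0, "hand": 76},
  {"rx": 0, "ry": 0, "rz": 0, "x": 0, "y": 0, "z": 0, "hand": 76},
])

```text
time_s: 20.18
eef_pos: [435.2, 81.4, 65.5]
ee_rot: [0.708, -0.0, 0.707, 0.0]
force: [-0.7, -0.1, -0.8]
grip_width: 0.89
```

```bash
python3 - <<'E'
from h import *
s=sense();im=capture("wrist")[:,:,::-1].copy();cv2.imwrite("pics/w13.png",im)
print(s["eef_pos"]);c=cam("wrist",s)
for b in blobs(im,(32,20,60),(60,255,255),600):
    v,e=circ(cast(cv2.convexHull(b)[:,0],c,38));print(b.mean(0),v,e)
ct=cam("top");t=capture("top")[:,:,::-1].copy();save("t13",t,(360,165,480,295),4.5)
for b in blobs(t[165:295,360:480],(32,20,60),(60,255,255),200):
    print("top saucer",circ(cast(cv2.convexHull(b)[:,0]+[360,165],ct,47)))
E
```

```text
[435.2355014   81.42612811  65.46263295]
[286.27941176 219.67647059] [431.96649863  84.7352757   25.24828478] 0.6914041708222414
top saucer (array([ 551.78486504, -268.7895844 ,   32.49423907]), np.float64(0.6237090208254026))
```

View pics/w13.png

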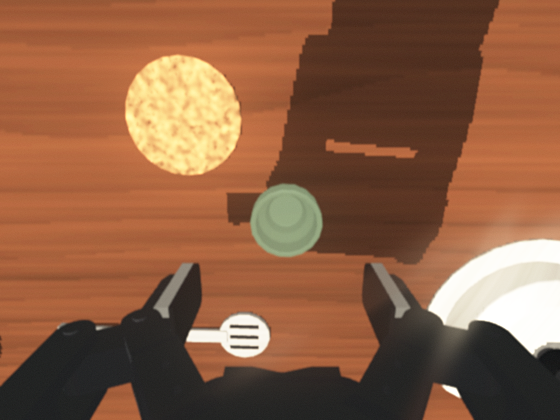

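View pics/t13.png

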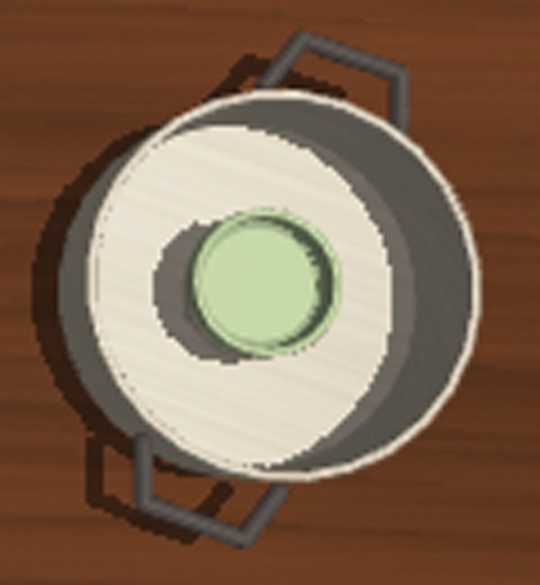

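```bash
cat >> h.py <<'E'
def farfit(contour,c,z,r,thr=0.0):
    """fit circle of radius r at height z to the contour points on the side away from the camera foot (true rim silhouette)"""
    K,R,t=c;C=-R.T@t
    P=cast(cv2.convexHull(contour)[:,0],c,z)[:,:2];P0=cast(contour,c,z)[:,:2]
    (m,_)=circ(P);u=m[:2]-C[:2];u/=np.linalg.norm(u)
    d=P0-m[:2];k=(d@u)/np.linalg.norm(d,axis=1)>thr
    Q=P0[k];f=lambda v:np.hypot(*(Q-v[:2]).T)-r+0.3
    s=least_squares(f,m[:2],loss="soft_l1",f_scale=.5)
    return s.x,np.sqrt(np.mean(s.fun**2))
E
python3 - <<'E'
from h import *
t=capture("top")[:,:,::-1].copy();c=cam("top")
G=((32,20,60),(60,255,255))
for nm,im in (("now",t),("old",cv2.imread("pics/top0.png"))):
    for b in blobs(im,*G,200):
        p=cast(b.mean(0)[None],c,20)[0]
        print(nm,p.round(),[ (z,farfit(b,c,z,r,0.1)) for z,r in ((47,32),(20,32),(38,25),(5,30))])
w=cv2.imread("pics/w13.png");s=sense();print(s["eef_pos"])
c=cam("wrist",s)
for b in blobs(w,*G,600): print("cup wrist",farfit(b,c,38,25,.1))
E
```

```text
now [ 554. -276.   20.] [(47, (array([ 552.1296464 , -269.40851083]), np.float64(0.6878366281081811))), (20, (array([ 554.92304742, -278.15332429]), np.float64(0.5410588667911239))), (38, (array([ 555.84064105, -279.92119607]), np.float64(3.2955509867373194))), (5, (array([ 557.2235702 , -285.29532379]), np.float64(1.2210753477228653)))]
now [650.  82.  20.] [(47, (array([639.98666918,  75.61244704]), np.float64(1.6357646784478757))), (20, (array([646.01334698,  78.92473258]), np.float64(1.4267291518051657))), (38, (array([649.26665976,  81.21951099]), np.float64(1.2941676955851178))), (5, (array([651.38691219,  82.03592518]), np.float64(0.774553785834898)))]
now [ 827. -120.   20.] [(47, (array([ 847.83088486, -132.69563338]), np.float64(19.629851028404307))), (20, (array([ 859.97495762, -136.91766004]), np.float64(21.04000481585737))), (38, (array([ 857.59698513, -135.60605624]), np.float64(25.265622147723366))), (5, (array([ 868.35136771, -140.38623037]), np.float64(23.5005706129443)))]
old [433.  84.  20.] [(47, (array([438.27877857,  72.81981737]), np.float64(2.3455794976642927)
[... 646 characters left out ...]
318032543))), (20, (array([646.11349426,  78.76274322]), np.float64(1.234942671855784))), (38, (array([649.20573516,  81.33156093]), np.float64(1.3167405850375737))), (5, (array([651.4805931 ,  81.92678411]), np.float64(0.6678904448752243)))]
old [ 827. -120.   20.] [(47, (array([ 847.82132551, -132.6945484 ]), np.float64(19.62201913347026))), (20, (array([ 859.96262543, -136.91709003]), np.float64(21.03232951062389))), (38, (array([ 857.59064744, -135.59810819]), np.float64(25.2570205021301))), (5, (array([ 868.34090776, -140.38059541]), np.float64(23.491245591273632)))]
[434.92963997  81.58634634  65.114386  ]
cup wrist (array([432.1569424 ,  84.99931668]), np.float64(0.36143240505691293))
```

>>> jog_arm([
  {"rx": 0, "ry": 0, "rz": 0, "x": 25, "y": 2, "z": -1.5, "hand": 76},
  {"rx": 0, "ry": 0, "rz": 0, "x": 30, "y": 0, "z": 0, "hand": 76},
  {"rx": 0, "ry": 0, "rz": 0, "x": 13, "y": 0, "z": 0, "hand": 76},
  {"rx": 0, "ry": 0, "rz": 0, "x": 0, "y": 0, "z": 0, "hand": 76},
  {"rx": 0, "ry": 0, "rz": 0, "x": 0, "y": 0, "z": 0, "hand": 76},
])

```text
time_s: 20.95
eef_pos: [433.8, 83.7, -2.4]
ee_rot: [0.708, -0.0, 0.707, 0.0]
force: [0.0, 0.2, 0.4]
grip_width: 0.891
```

```bash
python3 - <<'E'
from h import *
s=sense();im=capture("wrist")[:,:,::-1].copy();cv2.imwrite("pics/w14.png",im)
s2=sense();print(s["eef_pos"],s2["eef_pos"],s["ee_rot"]);c=cam("wrist",s)
for b in blobs(im,(32,20,60),(60,255,255),600):
    print(b.mean(0),circ(cast(cv2.convexHull(b)[:,0],c,38)),farfit(b,c,38,25,.1))
E
```

```text
[433.82232202  83.70867192  -2.43277398] [433.83476408  83.73042383  -2.40051472] [ 7.07665656e-01 -4.68408920e-04  7.06547213e-01  3.68369807e-04]
[283.22648084 267.33797909] (array([431.02712149,  84.60884788,  25.91473478]), np.float64(1.108768858059308)) (array([432.84488424,  84.73151474]), np.float64(0.31761381573096453))
```

View pics/w14.png

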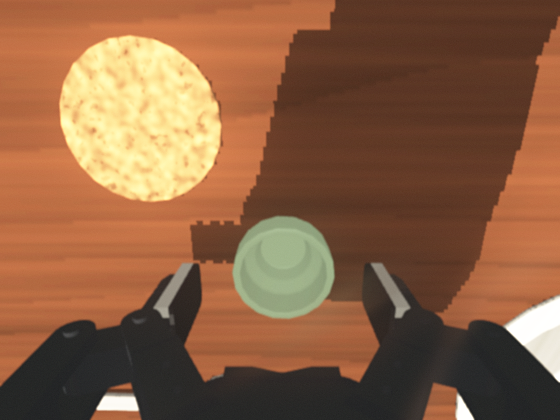

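>>> jog_arm([
  {"rx": 0, "ry": 0, "rz": 0, "x": 14, "y": 0.7, "z": -0.3, "hand": 76},
  {"rx": 0, "ry": 0, "rz": 0, "x": 6.5, "y": 0, "z": 0, "hand": 76},
  {"rx": 0, "ry": 0, "rz": 0, "x": 0, "y": 0, "z": 0, "hand": 56},
  {"rx": 0, "ry": 0, "rz": 0, "x": 0, "y": 0, "z": 0, "hand": 44},
  {"rx": 0, "ry": 0, "rz": 0, "x": 0, "y": 0, "z": 0, "hand": 38},
], force=30)

```text
time_s: 21.62
eef_pos: [433.0, 84.5, -23.6]
ee_rot: [0.707, -0.0, 0.707, 0.0]
force: [0.3, -0.3, 0.3]
grip_width: 0.578
```

>>> jog_arm([
  {"rx": 0, "ry": 0, "rz": 0, "x": 0, "y": 0, "z": 0, "hand": 38},
  {"rx": 0, "ry": 0, "rz": 0, "x": 0, "y": 0, "z": 0, "hand": 38},
])

```text
time_s: 21.88
eef_pos: [433.0, 84.5, -23.7]
ee_rot: [0.707, -0.0, 0.707, 0.0]
force: [0.0, 0.1, 1.0]
grip_width: 0.579
```

>>> jog_arm([
  {"rx": 0, "ry": 0, "rz": 0, "x": -4, "y": 0, "z": 0, "hand": 38},
  {"rx": 0, "ry": 0, "rz": 0, "x": -20, "y": 0, "z": 0, "hand": 38},
  {"rx": 0, "ry": 0, "rz": 0, "x": -36, "y": 0, "z": 0, "hand": 38},
  {"rx": 0, "ry": 0, "rz": 0, "x": -36, "y": 0, "z": 0, "hand": 38},
  {"rx": 0, "ry": 0, "rz": 0, "x": -20, "y": 0, "z": 0, "hand": 38},
])

```text
time_s: 22.5
eef_pos: [433.2, 84.5, 94.0]
ee_rot: [0.708, -0.001, 0.706, 0.0]
force: [-0.1, 0.1, -1.4]
grip_width: 0.583
```

>>> jog_arm([
  {"rx": 0, "ry": 0, "rz": 0, "x": 0, "y": -15, "z": 5, "hand": 38},
  {"rx": 0, "ry": 0, "rz": 0, "x": 0, "y": -35, "z": 12, "hand": 38},
  {"rx": 0, "ry": 0, "rz": 0, "x": 0, "y": -45, "z": 15, "hand": 38},
  {"rx": 0, "ry": 0, "rz": 0, "x": 0, "y": -48, "z": 16, "hand": 38},
  {"rx": 0, "ry": 0, "rz": 0, "x": 0, "y": -48, "z": 16, "hand": 38},
])

```text
time_s: 23.12
eef_pos: [496.7, -108.9, 90.8]
ee_rot: [0.706, 0.0, 0.708, 0.0]
force: [0.8, 0.9, -1.3]
grip_width: 0.584
```

>>> jog_arm([
  {"rx": 0, "ry": 0, "rz": 0, "x": 0, "y": -48, "z": 16, "hand": 38},
  {"rx": 0, "ry": 0, "rz": 0, "x": 0, "y": -45, "z": 15, "hand": 38},
  {"rx": 0, "ry": 0, "rz": 0, "x": 0, "y": -40, "z": 13, "hand": 38},
  {"rx": 0, "ry": 0, "rz": 0, "x": 0, "y": -24, "z": 8, "hand": 38},
  {"rx": 0, "ry": 0, "rz": 0, "x": 0, "y": -7, "z": 2, "hand": 38},
])

```text
time_s: 23.75
eef_pos: [550.4, -272.1, 90.3]
ee_rot: [0.706, 0.001, 0.708, 0.0]
force: [-0.6, 0.7, -1.1]
grip_width: 0.583
```

>>> jog_arm([
  {"rx": 0, "ry": 0, "rz": 0, "x": 0, "y": 0, "z": 0, "hand": 38},
  {"rx": 0, "ry": 0, "rz": 0, "x": 0, "y": 0, "z": 0, "hand": 38},
])

```text
time_s: 24.0
eef_pos: [551.0, -269.5, 92.0]
ee_rot: [0.707, -0.001, 0.707, 0.001]
force: [0.1, 0.1, -1.3]
grip_width: 0.584
```

```bash
python3 look.py 15 61.7; python3 - <<'E'
from h import *
s=sense();im=cv2.imread("pics/w15.png");c=cam("wrist",s)
for b in blobs(im,(32,20,60),(60,255,255),600):
    print(farfit(b,c,s["eef_pos"][2]+61.7,25,.1))
E
```

```text
[ 550.99770397 -269.47901477   91.99712731] [ 551.08494649 -269.5033791    92.13754584] 49.86175141775327 [ 0.10327051  0.13650285 -1.27473274]
[281.4049217  264.67561521] [ 536.2285993  -270.49906175   36.37103982] 4.446923439807246
rim 52 (array([ 549.90461135, -268.8051852 ]), np.float64(1.0902017084617543))
(array([ 593.13156068, -199.93009832]), np.float64(1.0200225427820544))
(array([ 551.390847  , -269.42128603]), np.float64(0.3529456751427186))
```

View pics/w15.png

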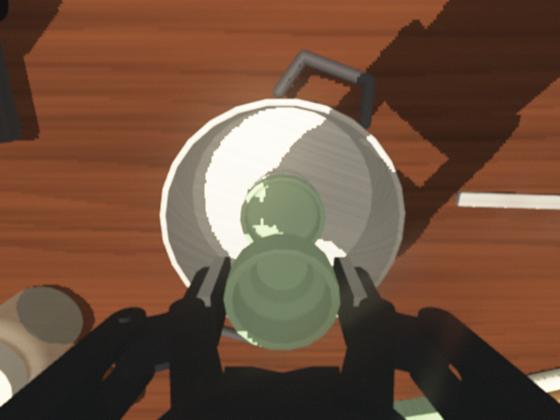

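View pics/s15.png

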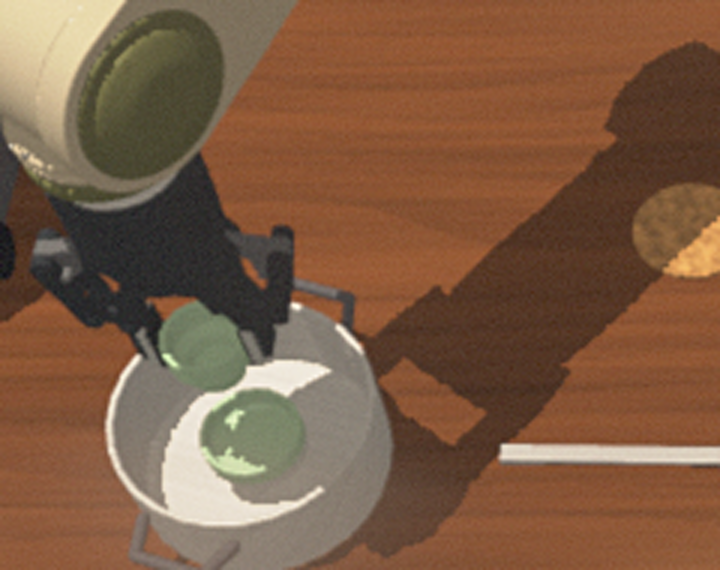

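>>> jog_arm([
  {"rx": 0, "ry": 0, "rz": 0, "x": 12, "y": 0.6, "z": -0.2, "hand": 38},
  {"rx": 0, "ry": 0, "rz": 0, "x": 25, "y": 0, "z": 0, "hand": 38},
  {"rx": 0, "ry": 0, "rz": 0, "x": 25, "y": 0, "z": 0, "hand": 38},
  {"rx": 0, "ry": 0, "rz": 0, "x": 12, "y": 0, "z": 0, "hand": 38},
  {"rx": 0, "ry": 0, "rz": 0, "x": 4, "y": 0, "z": 0, "hand": 38},
])

```text
time_s: 24.72
eef_pos: [550.9, -269.5, 13.6]
ee_rot: [0.707, -0.0, 0.707, 0.001]
force: [-0.1, -0.5, -1.0]
grip_width: 0.583
```

>>> jog_arm([
  {"rx": 0, "ry": 0, "rz": 0, "x": 2, "y": 0, "z": 0, "hand": 38},
  {"rx": 0, "ry": 0, "rz": 0, "x": 1, "y": 0, "z": 0, "hand": 38},
  {"rx": 0, "ry": 0, "rz": 0, "x": 0, "y": 0, "z": 0, "hand": 38},
])

```text
time_s: 25.1
eef_pos: [551.2, -269.9, 11.6]
ee_rot: [0.707, -0.001, 0.707, 0.0]
force: [-0.5, -0.2, -2.0]
grip_width: 0.582
```

>>> jog_arm([
  {"rx": 0, "ry": 0, "rz": 0, "x": 0, "y": 0.9, "z": -0.3, "hand": 38},
  {"rx": 0, "ry": 0, "rz": 0, "x": 1, "y": 0, "z": 0, "hand": 38},
  {"rx": 0, "ry": 0, "rz": 0, "x": 1, "y": 0, "z": 0, "hand": 38},
  {"rx": 0, "ry": 0, "rz": 0, "x": 0, "y": 0, "z": 0, "hand": 38},
])

```text
time_s: 25.6
eef_pos: [550.7, -268.8, 9.1]
ee_rot: [0.707, -0.0, 0.707, 0.0]
force: [-0.8, -0.3, -1.3]
grip_width: 0.579
```

>>> jog_arm([
  {"rx": 0, "ry": 0, "rz": 0, "x": 0.8, "y": 0, "z": 0, "hand": 38},
  {"rx": 0, "ry": 0, "rz": 0, "x": 0, "y": 0, "z": 0, "hand": 38},
])

```text
time_s: 25.85
eef_pos: [550.8, -269.0, 8.5]
ee_rot: [0.707, -0.0, 0.707, 0.0]
force: [0.2, -0.6, 0.7]
grip_width: 0.581
```

>>> jog_arm([
  {"rx": 0, "ry": 0, "rz": 0, "x": 0.7, "y": 0, "z": 0, "hand": 38},
  {"rx": 0, "ry": 0, "rz": 0, "x": 0, "y": 0, "z": 0, "hand": 38},
])

```text
time_s: 26.1
eef_pos: [550.9, -269.0, 8.4]
ee_rot: [0.707, -0.001, 0.707, 0.0]
force: [-2.1, 0.9, 5.5]
grip_width: 0.582
```

>>> jog_arm([
  {"rx": 0, "ry": 0, "rz": 0, "x": 0, "y": 0, "z": 0, "hand": 51},
  {"rx": 0, "ry": 0, "rz": 0, "x": 0, "y": 0, "z": 0, "hand": 56},
  {"rx": 0, "ry": 0, "rz": 0, "x": 0, "y": 0, "z": 0, "hand": 64},
  {"rx": 0, "ry": 0, "rz": 0, "x": 0, "y": 0, "z": 0, "hand": 70},
  {"rx": 0, "ry": 0, "rz": 0, "x": -4, "y": 0, "z": 0, "hand": 70},
])

```text
time_s: 26.72
eef_pos: [550.6, -268.7, 11.5]
ee_rot: [0.707, -0.0, 0.707, 0.001]
force: [0.6, -0.1, -0.0]
grip_width: 0.816
```

>>> jog_arm([
  {"rx": 0, "ry": 0, "rz": 0, "x": -20, "y": 0, "z": 0, "hand": 70},
  {"rx": 0, "ry": 0, "rz": 0, "x": -40, "y": 0, "z": 0, "hand": 70},
  {"rx": 0, "ry": 0, "rz": 0, "x": -30, "y": 0, "z": 0, "hand": 70},
  {"rx": 0, "ry": 0, "rz": 0, "x": -10, "y": 0, "z": 0, "hand": 70},
  {"rx": 0, "ry": 0, "rz": 0, "x": 0, "y": 0, "z": 0, "hand": 70},
])

```text
time_s: 27.35
eef_pos: [550.7, -268.8, 111.5]
ee_rot: [0.707, -0.0, 0.707, 0.0]
force: [0.1, -0.4, 0.2]
grip_width: 0.818
```

>>> jog_arm([
  {"rx": 0, "ry": 0, "rz": 0, "x": 0, "y": 0, "z": 0, "hand": 60},
  {"rx": 0, "ry": 0, "rz": 0, "x": 0, "y": 0, "z": 0, "hand": 60},
])

```text
time_s: 27.6
eef_pos: [550.4, -268.6, 110.6]
ee_rot: [0.707, -0.0, 0.708, 0.001]
force: [-0.2, 0.2, 0.3]
grip_width: 0.701
```

```bash
python3 - <<'E'
from rimfit import *
s=sense();im=capture("wrist")[:,:,::-1].copy();cv2.imwrite("pics/w16.png",im)
print(s["eef_pos"],s["grip_width"]*85.4);c=cam("wrist",s)
for b in blobs(im,(32,20,60),(60,255,255),600):
    print(b.mean(0),farfit(b,c,70,25,.1))
o,a,b=rimfit(im,s,(550,-270),degs=list(range(95,300,4)));print("rim",len(o),a)
E
```

```text
[ 550.37966567 -268.61207815  110.5830311 ] 59.90417685757609
[423.26896552 404.26896552] (array([ 719.83805877, -138.65281174]), np.float64(4.482316550187264))
[281.24888889 210.82222222] (array([ 551.42612265, -269.09217421]), np.float64(1.2799244492362736))
rim 52 (array([ 549.86006679, -268.83234138]), np.float64(1.1566935292680511))
```

View pics/w16.png

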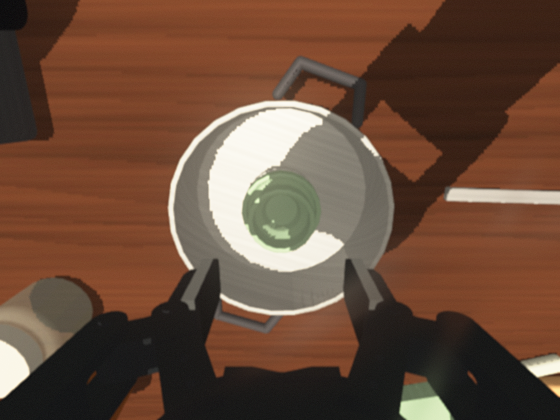

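>>> jog_arm([
  {"rx": 0, "ry": 0, "rz": 0, "x": 0, "y": 25, "z": 7, "hand": 50},
  {"rx": 0, "ry": 0, "rz": 0, "x": 0, "y": 46, "z": 13, "hand": 50},
  {"rx": 0, "ry": 0, "rz": 0, "x": 0, "y": 50, "z": 15, "hand": 50},
  {"rx": 0, "ry": 0, "rz": 0, "x": 0, "y": 50, "z": 15, "hand": 50},
  {"rx": 0, "ry": 0, "rz": 0, "x": 0, "y": 50, "z": 15, "hand": 50},
])

```text
time_s: 28.28
eef_pos: [615.7, -46.1, 111.3]
ee_rot: [0.707, -0.0, 0.707, 0.0]
force: [-0.4, 0.1, 0.3]
grip_width: 0.583
```

>>> jog_arm([
  {"rx": 0, "ry": 0, "rz": 0, "x": 0, "y": 50, "z": 15, "hand": 45},
  {"rx": 0, "ry": 0, "rz": 0, "x": 0, "y": 50, "z": 14, "hand": 45},
  {"rx": 0, "ry": 0, "rz": 0, "x": 20, "y": 31, "z": 8, "hand": 45},
  {"rx": 0, "ry": 0, "rz": 0, "x": 30, "y": 0, "z": 0, "hand": 45},
  {"rx": 0, "ry": 0, "rz": 0, "x": 20, "y": 0, "z": 0, "hand": 45},
])

```text
time_s: 28.9
eef_pos: [651.6, 83.8, 39.6]
ee_rot: [0.706, -0.001, 0.708, 0.001]
force: [-0.1, 0.1, 0.5]
grip_width: 0.527
```

>>> jog_arm([
  {"rx": 0, "ry": 0, "rz": 0, "x": 0, "y": 0, "z": 0, "hand": 45},
  {"rx": 0, "ry": 0, "rz": 0, "x": 0, "y": 0, "z": 0, "hand": 45},
])

```text
time_s: 29.15
eef_pos: [652.8, 83.1, 42.6]
ee_rot: [0.708, -0.0, 0.707, 0.0]
force: [-0.5, 0.0, 0.2]
grip_width: 0.529
```

```bash
python3 - <<'E'
from h import *
s=sense();im=capture("wrist")[:,:,::-1].copy();cv2.imwrite("pics/w17.png",im)
print(s["eef_pos"]);c=cam("wrist",s)
for b in blobs(im,(32,20,60),(60,255,255),600):
    P=cast(cv2.convexHull(b)[:,0],c,5);print(b.mean(0),circ(P,30),circ(P))
ct=cam("top");t=capture("top")[:,:,::-1].copy();save("t17",t,(360,165,480,295),4.5)
E
```

```text
[652.83792841  83.14941631  42.61605176]
[ 28.34358974 371.25641026] (array([ 792.37964224, -125.40503696]), np.float64(15.221376403413307)) (array([842.85505885, -88.90940827,  76.99770635]), np.float64(8.931318909557694))
[283.30396476 219.33920705] (array([652.93178332,  84.57445772]), np.float64(0.31740769933305424)) (array([652.95065639,  84.60000874,  29.7440467 ]), np.float64(0.18697010070698747))
```

View pics/w17.png

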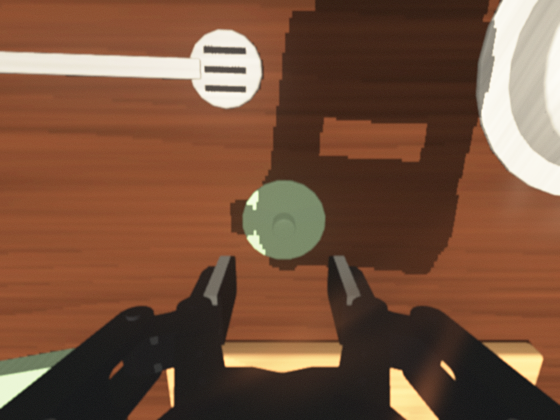

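View pics/t17.png

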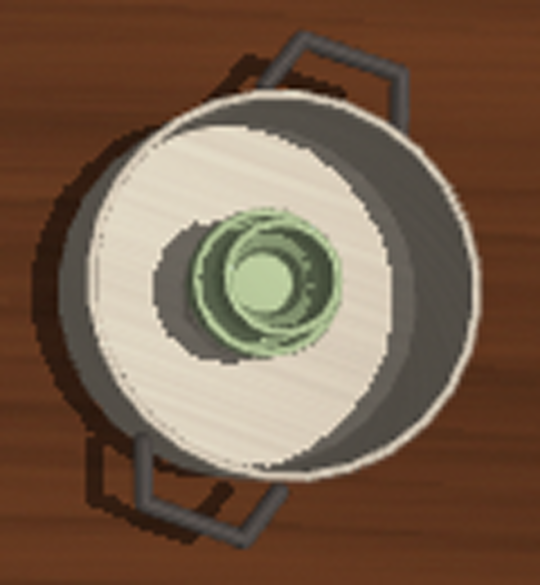

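>>> jog_arm([
  {"rx": 0, "ry": 0, "rz": 0, "x": 25, "y": 1.4, "z": 0, "hand": 45},
  {"rx": 0, "ry": 0, "rz": 0, "x": 25, "y": 0, "z": 0, "hand": 45},
  {"rx": 0, "ry": 0, "rz": 0, "x": 12, "y": 0, "z": 0, "hand": 45},
  {"rx": 0, "ry": 0, "rz": 0, "x": 0, "y": 0, "z": 0, "hand": 45},
  {"rx": 0, "ry": 0, "rz": 0, "x": 0, "y": 0, "z": 0, "hand": 45},
])

```text
time_s: 29.88
eef_pos: [653.1, 84.6, -19.0]
ee_rot: [0.708, -0.0, 0.706, 0.0]
force: [0.7, 0.5, 0.5]
grip_width: 0.525
```

```bash
python3 - <<'E'
from h import *
s=sense();im=capture("wrist")[:,:,::-1].copy();cv2.imwrite("pics/w18.png",im)
print(s["eef_pos"]);c=cam("wrist",s)
for b in blobs(im,(32,20,60),(60,255,255),600):
    P=cast(cv2.convexHull(b)[:,0],c,5);print(b.mean(0),circ(P,30),circ(P))
im=capture("scene")[:,:,::-1].copy();save("s18",im,(270,200,400,290),6)
E
```

```text
[653.09690135  84.60308791 -19.02884373]
[281.66031746 256.38095238] (array([652.86465603,  84.70601993]), np.float64(0.36782767477562645)) (array([652.88295238,  84.69677169,  29.83589038]), np.float64(0.32612785004262623))
```

View pics/w18.png

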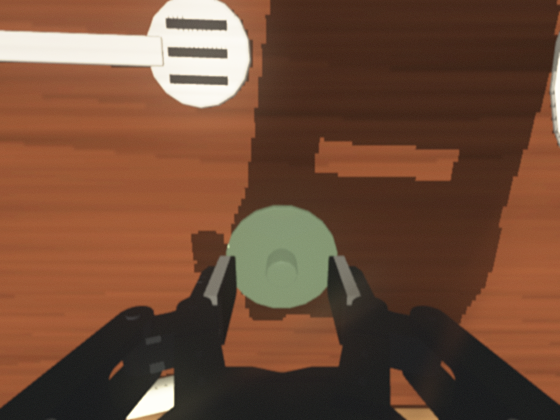

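View pics/s18.png

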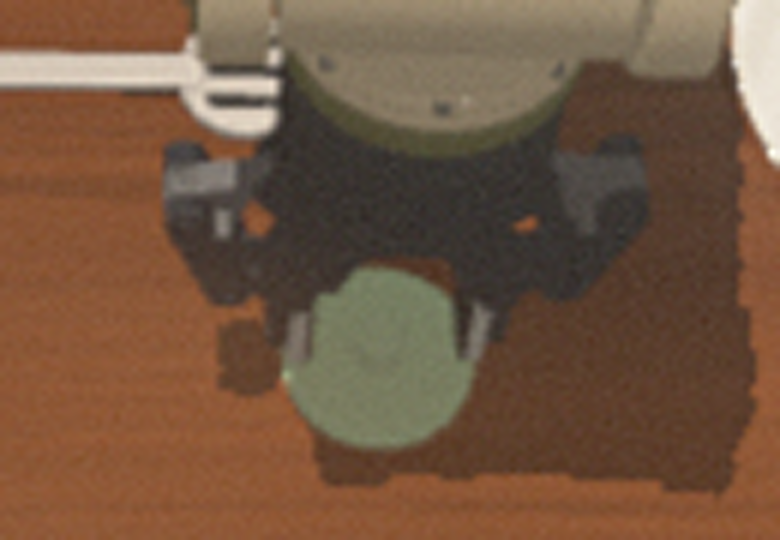

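>>> jog_arm([
  {"rx": 0, "ry": 0, "rz": 0, "x": 6, "y": 0, "z": 0, "hand": 40},
  {"rx": 0, "ry": 0, "rz": 0, "x": 3, "y": 0, "z": 0, "hand": 30},
  {"rx": 0, "ry": 0, "rz": 0, "x": 0, "y": 0, "z": 0, "hand": 24},
  {"rx": 0, "ry": 0, "rz": 0, "x": 0, "y": 0, "z": 0, "hand": 24},
])

```text
time_s: 30.48
eef_pos: [652.4, 84.7, -29.2]
ee_rot: [0.707, -0.0, 0.707, 0.0]
force: [-1.1, 0.1, -0.2]
grip_width: 0.279
```

```bash
python3 - <<'E'
from h import *
s=sense();im=capture("wrist")[:,:,::-1].copy();save("w19",im,(200,180,360,330),4.5)
print(s["eef_pos"],s["force"],s["grip_width"]*85.4)
im=capture("scene")[:,:,::-1].copy();save("s19",im,(270,200,400,290),6)
E
```

```text
[652.39353875  84.651366   -29.23749642] [-1.11304396  0.07342779 -0.19142075] 23.8629442256316
```

View pics/w19.png

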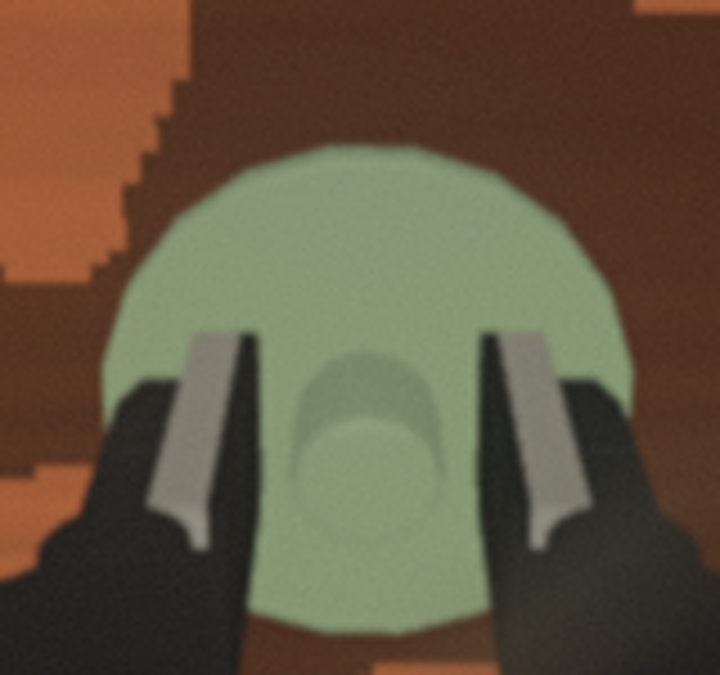

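View pics/s19.png

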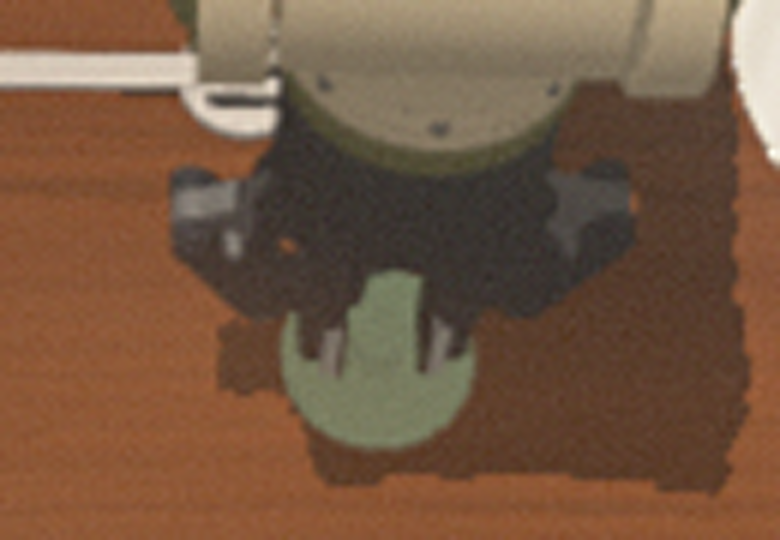

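>>> jog_arm([
  {"rx": 0, "ry": 0, "rz": 0, "x": 0.5, "y": 0, "z": 0.3, "hand": 16},
  {"rx": 0, "ry": 0, "rz": 0, "x": 0, "y": 0, "z": 0, "hand": 10},
  {"rx": 0, "ry": 0, "rz": 0, "x": 0, "y": 0, "z": 0, "hand": 5},
  {"rx": 0, "ry": 0, "rz": 0, "x": 0, "y": 0, "z": 0, "hand": 5},
  {"rx": 0, "ry": 0, "rz": 0, "x": 0, "y": 0, "z": 0, "hand": 5},
], force=30)

```text
time_s: 31.2
eef_pos: [652.8, 84.6, -29.5]
ee_rot: [0.707, -0.0, 0.707, 0.0]
force: [-1.1, -0.4, 3.4]
grip_width: 0.169
```

>>> jog_arm([
  {"rx": 0, "ry": 0, "rz": 0, "x": -4, "y": 0, "z": 0, "hand": 5},
  {"rx": 0, "ry": 0, "rz": 0, "x": -20, "y": 0, "z": 0, "hand": 5},
  {"rx": 0, "ry": 0, "rz": 0, "x": -36, "y": 0, "z": 0, "hand": 5},
  {"rx": 0, "ry": 0, "rz": 0, "x": -40, "y": 0, "z": 0, "hand": 5},
  {"rx": 0, "ry": 0, "rz": 0, "x": -20, "y": 0, "z": 0, "hand": 5},
])

```text
time_s: 31.82
eef_pos: [653.6, 84.7, 94.1]
ee_rot: [0.709, -0.001, 0.706, 0.0]
force: [0.3, -0.0, -0.5]
grip_width: 0.169
```

>>> jog_arm([
  {"rx": 0, "ry": 0, "rz": 0, "x": 0, "y": -15, "z": -4, "hand": 5},
  {"rx": 0, "ry": 0, "rz": 0, "x": 0, "y": -36, "z": -10, "hand": 5},
  {"rx": 0, "ry": 0, "rz": 0, "x": 0, "y": -46, "z": -14, "hand": 5},
  {"rx": 0, "ry": 0, "rz": 0, "x": 0, "y": -48, "z": -14, "hand": 5},
  {"rx": 0, "ry": 0, "rz": 0, "x": 0, "y": -48, "z": -14, "hand": 5},
])

```text
time_s: 32.45
eef_pos: [595.2, -110.5, 89.3]
ee_rot: [0.707, -0.0, 0.708, 0.0]
force: [0.9, -0.1, -0.2]
grip_width: 0.172
```

>>> jog_arm([
  {"rx": 0, "ry": 0, "rz": 0, "x": 0, "y": -48, "z": -14, "hand": 5},
  {"rx": 0, "ry": 0, "rz": 0, "x": 0, "y": -46, "z": -14, "hand": 5},
  {"rx": 0, "ry": 0, "rz": 0, "x": 0, "y": -38, "z": -11, "hand": 5},
  {"rx": 0, "ry": 0, "rz": 0, "x": 0, "y": -22, "z": -6, "hand": 5},
  {"rx": 0, "ry": 0, "rz": 0, "x": 0, "y": -6, "z": -1, "hand": 5},
])

```text
time_s: 33.08
eef_pos: [550.4, -269.3, 89.7]
ee_rot: [0.707, 0.0, 0.707, 0.0]
force: [0.4, -0.2, -0.5]
grip_width: 0.175
```

>>> jog_arm([
  {"rx": 0, "ry": 0, "rz": 0, "x": 0, "y": 0, "z": 0, "hand": 5},
  {"rx": 0, "ry": 0, "rz": 0, "x": 0, "y": 0, "z": 0, "hand": 5},
  {"rx": 0, "ry": 0, "rz": 0, "x": 0, "y": 0, "z": 0, "hand": 5},
])

```text
time_s: 33.45
eef_pos: [551.4, -267.6, 90.2]
ee_rot: [0.707, -0.001, 0.707, 0.001]
force: [-0.4, -0.2, -0.6]
grip_width: 0.171
```

```bash
python3 look.py 20 34.5
```

```text
[ 551.38580575 -267.59486619   90.20644381] [ 551.3348036  -267.75612432   90.24993462] 14.599412552015043 [-0.38238681 -0.24889826 -0.62979731]
[281.18579235 254.41530055] [ 541.26525638 -267.76080025   35.79898565] 3.619487750071938
rim 52 (array([ 549.92032852, -268.75853555]), np.float64(1.1588285086016683))
```

View pics/w20.png

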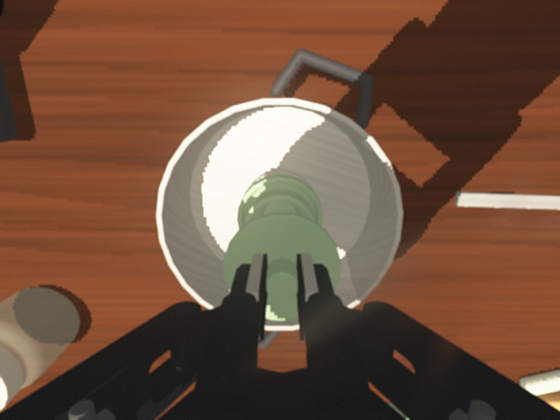

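View pics/s20.png

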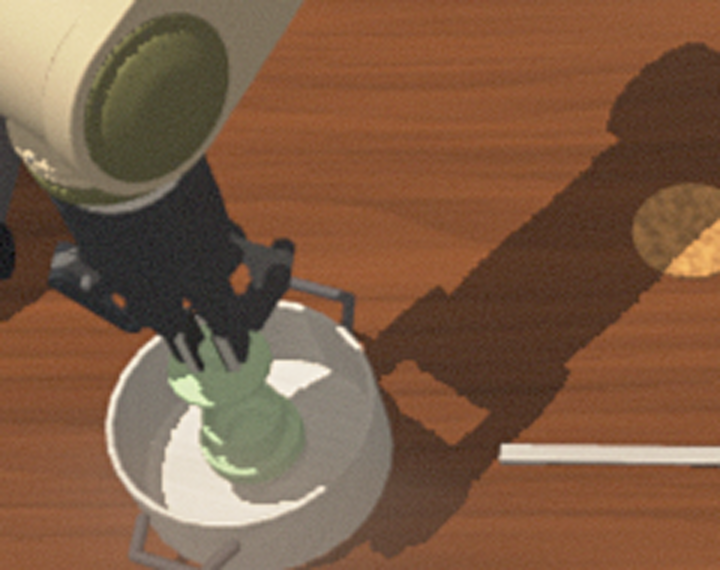

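>>> jog_arm([
  {"rx": 0, "ry": 0, "rz": 0, "x": 10, "y": -0.8, "z": 0, "hand": 5},
  {"rx": 0, "ry": 0, "rz": 0, "x": 18, "y": 0, "z": 0, "hand": 5},
  {"rx": 0, "ry": 0, "rz": 0, "x": 11, "y": 0, "z": 0, "hand": 5},
  {"rx": 0, "ry": 0, "rz": 0, "x": 4, "y": 0, "z": 0, "hand": 5},
  {"rx": 0, "ry": 0, "rz": 0, "x": 0, "y": 0, "z": 0, "hand": 5},
])

```text
time_s: 34.17
eef_pos: [551.1, -269.3, 47.0]
ee_rot: [0.707, -0.0, 0.707, 0.0]
force: [0.0, -0.6, -0.9]
grip_width: 0.172
```

>>> jog_arm([
  {"rx": 0, "ry": 0, "rz": 0, "x": 2, "y": 0, "z": 0, "hand": 5},
  {"rx": 0, "ry": 0, "rz": 0, "x": 0, "y": 0, "z": 0, "hand": 5},
  {"rx": 0, "ry": 0, "rz": 0, "x": 0, "y": 0, "z": 0, "hand": 5},
])

```text
time_s: 34.55
eef_pos: [551.1, -269.3, 45.4]
ee_rot: [0.707, -0.001, 0.707, 0.0]
force: [-0.7, 0.3, 0.7]
grip_width: 0.169
```

>>> jog_arm([
  {"rx": 0, "ry": 0, "rz": 0, "x": 2, "y": 0.2, "z": 0, "hand": 5},
  {"rx": 0, "ry": 0, "rz": 0, "x": 1, "y": 0, "z": 0, "hand": 5},
  {"rx": 0, "ry": 0, "rz": 0, "x": 0, "y": 0, "z": 0, "hand": 5},
])

```text
time_s: 34.92
eef_pos: [551.0, -269.1, 42.1]
ee_rot: [0.707, -0.0, 0.707, 0.0]
force: [0.3, 0.1, -0.3]
grip_width: 0.169
```

```bash
python3 look.py 21 34.5
```

```text
[ 551.01425243 -269.05045342   42.08071149] [ 551.05308125 -269.059331     42.15272264] 14.438730489764371 [ 0.26958445  0.14576786 -0.2682547 ]
[281.57034221 258.68631179] [ 545.9627362  -268.32418006   33.11830695] 2.4238328902576516
rim 52 (array([ 550.0522428 , -268.83957758]), np.float64(1.019197676547266))
```

View pics/w21.png

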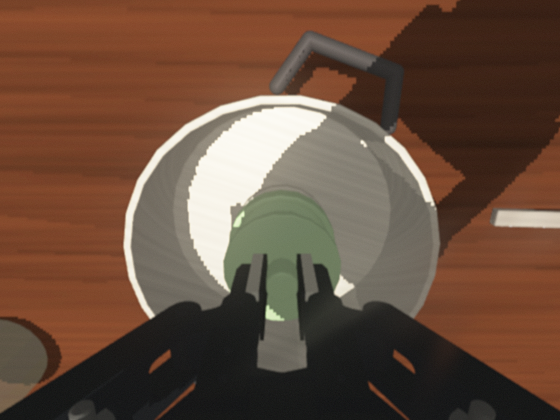

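>>> jog_arm([
  {"rx": 0, "ry": 0, "rz": 0, "x": 0.8, "y": 0, "z": 0.2, "hand": 5},
  {"rx": 0, "ry": 0, "rz": 0, "x": 0, "y": 0, "z": 0, "hand": 5},
])

```text
time_s: 35.28
eef_pos: [551.3, -269.0, 41.3]
ee_rot: [0.707, -0.0, 0.707, 0.0]
force: [0.3, 0.5, -0.6]
grip_width: 0.164
```

>>> jog_arm([
  {"rx": 0, "ry": 0, "rz": 0, "x": 0.7, "y": 0, "z": 0, "hand": 5},
  {"rx": 0, "ry": 0, "rz": 0, "x": 0, "y": 0, "z": 0, "hand": 5},
])

```text
time_s: 35.52
eef_pos: [551.2, -269.1, 40.6]
ee_rot: [0.707, -0.0, 0.707, 0.0]
force: [-0.2, -0.1, -0.2]
grip_width: 0.172
```

>>> jog_arm([
  {"rx": 0, "ry": 0, "rz": 0, "x": 0.5, "y": 0, "z": 0, "hand": 5},
  {"rx": 0, "ry": 0, "rz": 0, "x": 0, "y": 0, "z": 0, "hand": 5},
])

```text
time_s: 35.78
eef_pos: [551.3, -269.1, 40.4]
ee_rot: [0.707, -0.001, 0.707, 0.0]
force: [-1.3, 0.6, 0.8]
grip_width: 0.172
```

>>> jog_arm([
  {"rx": 0, "ry": 0, "rz": 0, "x": 0.4, "y": 0, "z": 0, "hand": 5},
  {"rx": 0, "ry": 0, "rz": 0, "x": 0, "y": 0, "z": 0, "hand": 5},
])

```text
time_s: 36.02
eef_pos: [551.5, -269.2, 40.4]
ee_rot: [0.707, -0.001, 0.707, 0.0]
force: [-1.6, 0.7, 5.0]
grip_width: 0.168
```

Lid rests on the cup; release and rise.

>>> jog_arm([
  {"rx": 0, "ry": 0, "rz": 0, "x": 0, "y": 0, "z": 0, "hand": 18},
  {"rx": 0, "ry": 0, "rz": 0, "x": 0, "y": 0, "z": 0, "hand": 24},
  {"rx": 0, "ry": 0, "rz": 0, "x": 0, "y": 0, "z": 0, "hand": 34},
  {"rx": 0, "ry": 0, "rz": 0, "x": 0, "y": 0, "z": 0, "hand": 40},
  {"rx": 0, "ry": 0, "rz": 0, "x": -4, "y": 0, "z": 0, "hand": 40},
])

```text
time_s: 36.65
eef_pos: [551.1, -269.0, 43.7]
ee_rot: [0.707, -0.0, 0.707, 0.001]
force: [-1.2, 0.1, -1.0]
grip_width: 0.462
```

>>> jog_arm([
  {"rx": 0, "ry": 0, "rz": 0, "x": -15, "y": 0, "z": 0, "hand": 40},
  {"rx": 0, "ry": 0, "rz": 0, "x": -30, "y": 0, "z": 0, "hand": 50},
  {"rx": 0, "ry": 0, "rz": 0, "x": -25, "y": 0, "z": 0, "hand": 60},
  {"rx": 0, "ry": 0, "rz": 0, "x": 0, "y": 0, "z": 0, "hand": 60},
  {"rx": 0, "ry": 0, "rz": 0, "x": 0, "y": 0, "z": 0, "hand": 60},
])

```text
time_s: 37.28
eef_pos: [550.9, -268.8, 113.2]
ee_rot: [0.707, -0.0, 0.707, 0.001]
force: [0.1, 0.1, -0.6]
grip_width: 0.701
```

```bash
python3 - <<'E'
from rimfit import *
s=sense();im=capture("wrist")[:,:,::-1].copy();cv2.imwrite("pics/w22.png",im)
print(s["eef_pos"]);c=cam("wrist",s)
for b in blobs(im,(32,20,60),(60,255,255),600):
    print(b.mean(0),farfit(b,c,75,30,.1),circ(cast(cv2.convexHull(b)[:,0],c,75)))
o,a,b=rimfit(im,s,(550,-270),degs=list(range(95,300,4)));print("rim",len(o),a)
E
```

```text
[ 550.93825684 -268.82352375  113.18990397]
[423.00675676 403.41891892] (array([ 711.91775535, -141.67834707]), np.float64(4.944848037847811)) (array([ 721.49140715, -139.37325687,   26.92163207]), np.float64(6.17081944409706))
[281.11336032 214.5465587 ] (array([ 551.52325327, -269.07252995]), np.float64(0.489579847522098)) (array([ 547.76852647, -268.86993238,   32.35175468]), np.float64(1.7284035303846448))
rim 52 (array([ 549.85723969, -268.78762263]), np.float64(1.150398279326523))
```

View pics/w22.png

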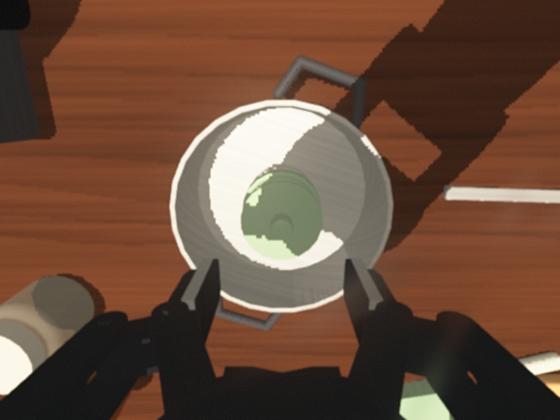

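>>> jog_arm([
  {"rx": 0, "ry": 0, "rz": 0, "x": 0, "y": 25, "z": 0, "hand": 60},
  {"rx": 0, "ry": 0, "rz": 0, "x": 0, "y": 46, "z": 0, "hand": 60},
  {"rx": 0, "ry": 0, "rz": 0, "x": 0, "y": 52, "z": 0, "hand": 60},
  {"rx": 0, "ry": 0, "rz": 0, "x": 0, "y": 52, "z": 0, "hand": 60},
  {"rx": 0, "ry": 0, "rz": 0, "x": 0, "y": 52, "z": -1, "hand": 60},
])

```text
time_s: 37.95
eef_pos: [549.1, -39.2, 113.3]
ee_rot: [0.707, -0.0, 0.707, 0.001]
force: [1.2, 0.4, -0.5]
grip_width: 0.704
```

>>> jog_arm([
  {"rx": 0, "ry": 0, "rz": 0, "x": 0, "y": 52, "z": 0, "hand": 60},
  {"rx": 0, "ry": 0, "rz": 0, "x": 0, "y": 52, "z": 0, "hand": 60},
  {"rx": 0, "ry": 0, "rz": 0, "x": 0, "y": 52, "z": 0, "hand": 60},
  {"rx": 0, "ry": 0, "rz": 0, "x": 0, "y": 52, "z": -1, "hand": 60},
  {"rx": 0, "ry": 0, "rz": 0, "x": 0, "y": 52, "z": -1, "hand": 60},
])

```text
time_s: 38.58
eef_pos: [546.3, 220.5, 113.3]
ee_rot: [0.707, -0.001, 0.708, 0.001]
force: [-0.7, 1.0, -0.2]
grip_width: 0.702
```

>>> jog_arm([
  {"rx": 0, "ry": 0, "rz": 0, "x": 0, "y": 50, "z": 0, "hand": 60},
  {"rx": 0, "ry": 0, "rz": 0, "x": 0, "y": 25, "z": 0, "hand": 60},
  {"rx": 0, "ry": 0, "rz": 0, "x": 0, "y": 0, "z": 0, "hand": 60},
  {"rx": 0, "ry": 0, "rz": 0, "x": 0, "y": 0, "z": 0, "hand": 60},
  {"rx": 0, "ry": 0, "rz": 0, "x": 0, "y": 0, "z": 0, "hand": 60},
])

```text
time_s: 39.2
eef_pos: [547.5, 292.1, 113.8]
ee_rot: [0.707, -0.0, 0.707, -0.0]
force: [-0.3, -0.7, -0.1]
grip_width: 0.704
```

```bash
python3 - <<'E'
from rimfit import *
s=sense();im=capture("wrist")[:,:,::-1].copy();cv2.imwrite("pics/w23.png",im)
print(s["eef_pos"],sense()["joints"])
o,a,b=rimfit(im,s,(548,293),r=88,z=3,degs=list(range(60,300,4)));print("lid rim",len(o),a,b)
im=capture("scene")[:,:,::-1].copy();cv2.imwrite("pics/s23.png",im)
t=capture("top")[:,:,::-1].copy();save("t23",t,(360,165,480,295),4.5);cv2.imwrite("pics/t23f.png",t)
E
```

```text
[547.53681981 292.10487618 113.77073881] [ 3.01553980e-01  5.90041211e-01  1.29774426e+00 -8.43319737e-05
  1.25401525e+00 -1.26926607e+00]
lid rim 60 (array([547.64526718, 294.94811327]), np.float64(0.20614627638356064)) (array([547.75190909, 294.94519076,  88.10164499]), np.float64(0.19036266032826749))
```

View pics/w23.png

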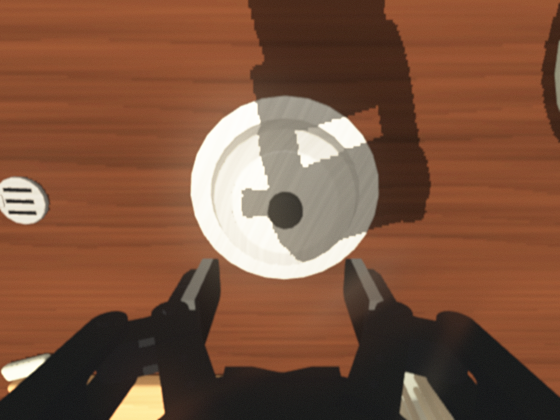

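View pics/t23.png

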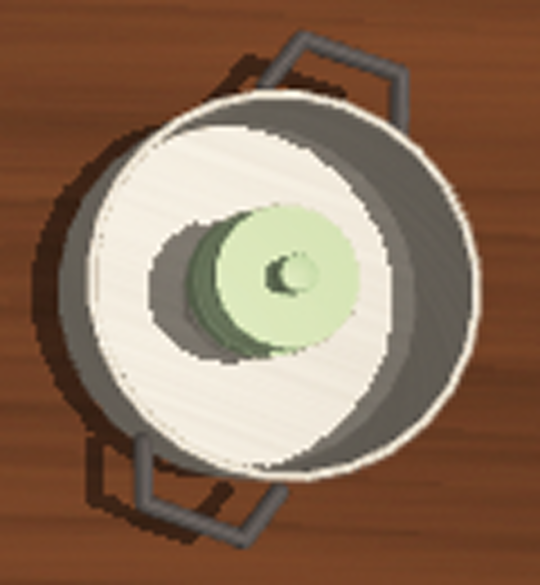

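View pics/s23.png

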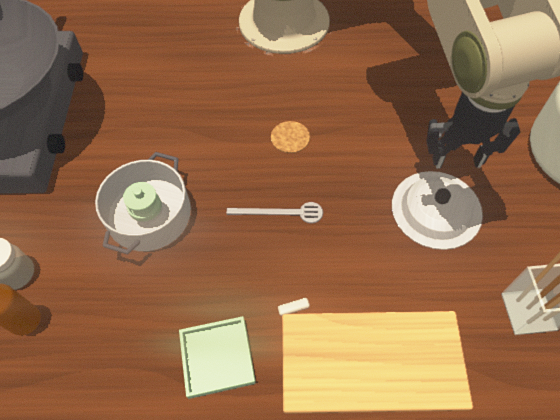

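```bash
python3 - <<'E'
from h import *
c=cam("top")
print(cast([[360+287/4.5-.39,165+278/4.5-.39]],c,75),cast([[360+284.3/4.5-.39,165+285.5/4.5-.39]],c,70))
t=cv2.imread("pics/t23f.png")
for b in blobs(t[165:295,360:480],(32,20,190),(60,255,255),200): print(circ(cast(cv2.convexHull(b)[:,0]+[360,165],c,75)))
E
```

```text
[[ 551.69089241 -270.51652405   75.        ]] [[ 548.99050594 -270.8473291    70.        ]]
(array([ 552.30392887, -270.87905957,   29.29871855]), np.float64(0.8281728237128189))
```

>>> jog_arm([
  {"rx": 0, "ry": 0, "rz": 0, "x": 20, "y": 2.8, "z": 0.1, "hand": 60},
  {"rx": 0, "ry": 0, "rz": 0, "x": 35, "y": 0, "z": 0, "hand": 60},
  {"rx": 0, "ry": 0, "rz": 0, "x": 25, "y": 0, "z": 0, "hand": 60},
  {"rx": 0, "ry": 0, "rz": 0, "x": 0, "y": 0, "z": 0, "hand": 60},
  {"rx": 0, "ry": 0, "rz": 0, "x": 0, "y": 0, "z": 0, "hand": 60},
])

```text
time_s: 39.98
eef_pos: [548.4, 295.8, 35.1]
ee_rot: [0.708, -0.0, 0.706, 0.001]
force: [0.9, 1.2, -0.4]
grip_width: 0.705
```

```bash
python3 - <<'E'
from rimfit import *
s=sense();im=capture("wrist")[:,:,::-1].copy();cv2.imwrite("pics/w24.png",im)
print(s["eef_pos"])
o,a,b=rimfit(im,s,(548,294),r=88,z=3,degs=list(range(90,270,4)));print("lid rim",len(o),a,b)
E
```

```text
[548.40955884 295.76622258  35.08639775]
lid rim 45 (array([547.77985496, 294.98520233]), np.float64(0.18266357478064188)) (array([547.6396234 , 294.98831043,  87.88979947]), np.float64(0.1763821050189315))
```

View pics/w24.png

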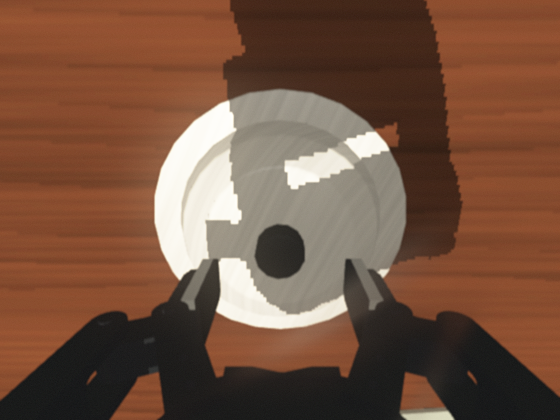

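>>> jog_arm([
  {"rx": 0, "ry": 0, "rz": 0, "x": 15, "y": -0.7, "z": -0.5, "hand": 60},
  {"rx": 0, "ry": 0, "rz": 0, "x": 10, "y": 0, "z": 0, "hand": 50},
  {"rx": 0, "ry": 0, "rz": 0, "x": 4, "y": 0, "z": 0, "hand": 44},
  {"rx": 0, "ry": 0, "rz": 0, "x": 0, "y": 0, "z": 0, "hand": 40},
  {"rx": 0, "ry": 0, "rz": 0, "x": 0, "y": 0, "z": 0, "hand": 40},
])

```text
time_s: 40.65
eef_pos: [547.4, 295.1, 5.1]
ee_rot: [0.707, -0.0, 0.707, 0.0]
force: [-0.0, 0.1, 0.1]
grip_width: 0.468
```

```bash
python3 - <<'E'
from rimfit import *
s=sense();im=capture("wrist")[:,:,::-1].copy();cv2.imwrite("pics/w25.png",im)
print(s["eef_pos"],s["force"],s["grip_width"]*85.4)
o,a,b=rimfit(im,s,(548,294),r=88,z=3,degs=list(range(90,270,4)));print("lid rim",len(o),a,b)
im=capture("scene")[:,:,::-1].copy();save("s25",im,(370,110,520,250),4)
E
```

```text
[547.42257019 295.09707899   5.11858024] [-0.0497412   0.06547298  0.11939193] 39.98129999778617
lid rim 45 (array([547.80233883, 294.95900495]), np.float64(0.17456441531628963)) (array([547.68029584, 294.96325245,  87.90419631]), np.float64(0.16971258343562243))
```

View pics/w25.png

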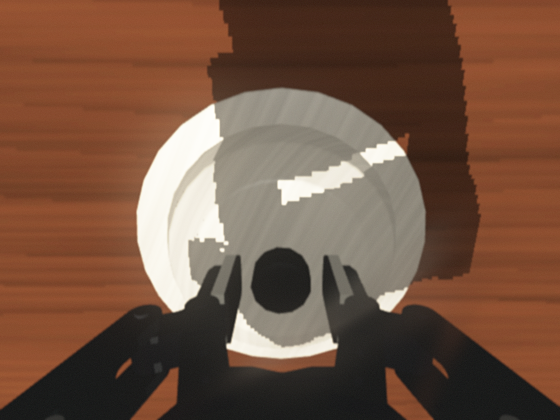

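View pics/s25.png

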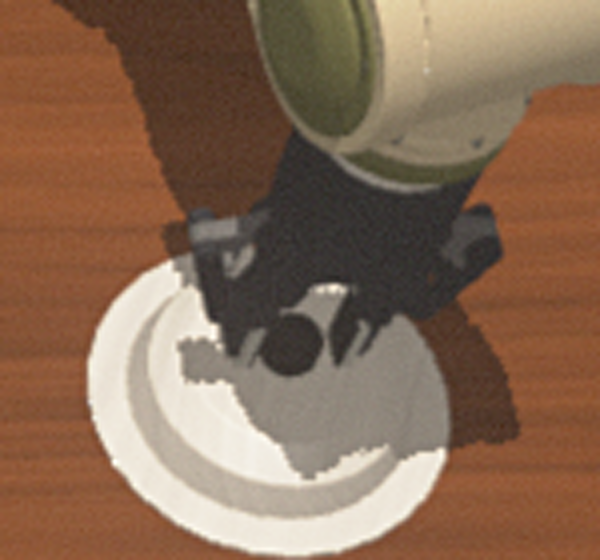

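>>> jog_arm([
  {"rx": 0, "ry": 0, "rz": 0, "x": 0.5, "y": 0, "z": 0.4, "hand": 30},
  {"rx": 0, "ry": 0, "rz": 0, "x": 0, "y": 0, "z": 0, "hand": 22},
  {"rx": 0, "ry": 0, "rz": 0, "x": 0, "y": 0, "z": 0, "hand": 15},
  {"rx": 0, "ry": 0, "rz": 0, "x": 0, "y": 0, "z": 0, "hand": 15},
  {"rx": 0, "ry": 0, "rz": 0, "x": 0, "y": 0, "z": 0, "hand": 15},
], force=60)

```text
time_s: 41.38
eef_pos: [547.8, 295.1, 4.7]
ee_rot: [0.707, -0.0, 0.707, 0.0]
force: [-1.6, -0.8, 5.4]
grip_width: 0.302
```

>>> jog_arm([
  {"rx": 0, "ry": 0, "rz": 0, "x": -3, "y": 0, "z": 0, "hand": 15},
  {"rx": 0, "ry": 0, "rz": 0, "x": -12, "y": 0, "z": 0, "hand": 15},
  {"rx": 0, "ry": 0, "rz": 0, "x": -25, "y": 0, "z": 0, "hand": 15},
  {"rx": 0, "ry": 0, "rz": 0, "x": -35, "y": 0, "z": 0, "hand": 15},
  {"rx": 0, "ry": 0, "rz": 0, "x": -35, "y": 0, "z": 0, "hand": 15},
])

```text
time_s: 42.0
eef_pos: [547.4, 295.0, 115.8]
ee_rot: [0.707, -0.0, 0.707, 0.0]
force: [1.2, 0.1, -2.2]
grip_width: 0.303
```

>>> jog_arm([
  {"rx": 0, "ry": 0, "rz": 0, "x": -22, "y": 0, "z": 0, "hand": 15},
  {"rx": 0, "ry": 0, "rz": 0, "x": -8, "y": 0, "z": 0, "hand": 15},
  {"rx": 0, "ry": 0, "rz": 0, "x": 0, "y": 0, "z": 0, "hand": 15},
])

```text
time_s: 42.38
eef_pos: [547.5, 295.0, 144.2]
ee_rot: [0.707, -0.0, 0.707, 0.0]
force: [-0.9, 0.0, -4.2]
grip_width: 0.302
```

```bash
python3 - <<'E'
from rimfit import *
s=sense();im=capture("wrist")[:,:,::-1].copy();cv2.imwrite("pics/w26.png",im)
print(s["eef_pos"],s["force"],s["wrist_torque"],s["grip_width"]*85.4)
for dz in (-7,-4,-1): o,a,b=rimfit(im,s,(548,295),r=88,z=s["eef_pos"][2]+dz,degs=list(range(90,270,4)));print(dz,"lid rim",len(o),a,b)
im=capture("scene")[:,:,::-1].copy();save("s26",im,(370,60,520,200),4)
E
```

```text
[547.45009358 295.00101475 144.15707969] [-0.86487891  0.02578902 -4.24680983] [-0.01986254 -0.03301326 -0.02063144] 25.786609108804036
-7 lid rim 45 (array([546.66559338, 295.421845  ]), np.float64(0.9940575996350061)) (array([549.39760171, 295.24295481,  90.21021163]), np.float64(0.24305402108780816))
-4 lid rim 45 (array([547.19473593, 295.30848155]), np.float64(0.41742404052405546)) (array([548.2168241 , 295.24974006,  88.80970512]), np.float64(0.22019109716628982))
-1 lid rim 45 (array([547.75218354, 295.23413119]), np.float64(0.34656342317641387)) (array([546.94417155, 295.24316181,  87.36338698]), np.float64(0.20311934383252406))
```

View pics/w26.png

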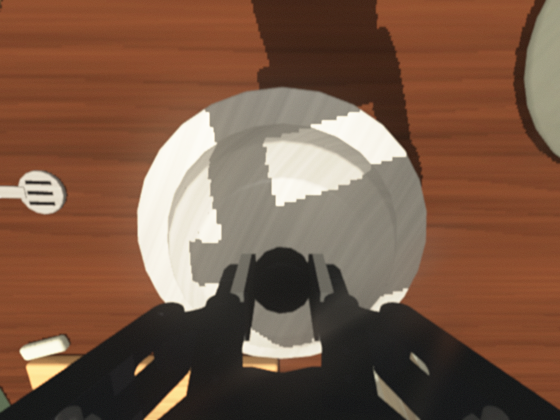

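View pics/s26.png

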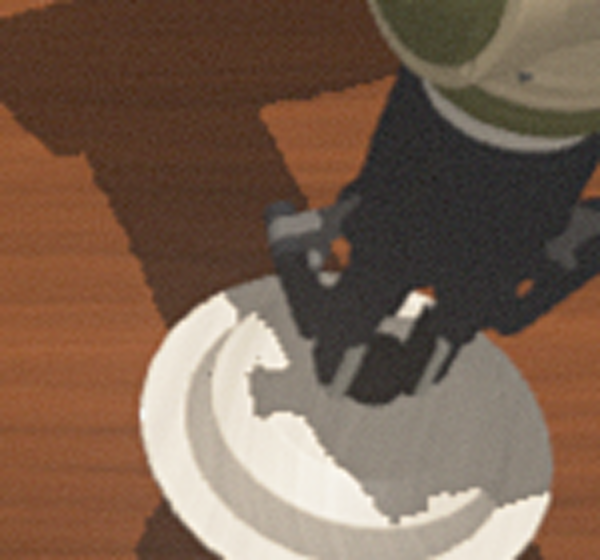

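>>> jog_arm([
  {"rx": 0, "ry": 0, "rz": 0, "x": 0, "y": -10, "z": 0, "hand": 15},
  {"rx": 0, "ry": 0, "rz": 0, "x": 0, "y": -24, "z": 0, "hand": 15},
  {"rx": 0, "ry": 0, "rz": 0, "x": 0, "y": -36, "z": 0, "hand": 15},
  {"rx": 0, "ry": 0, "rz": 0, "x": 0, "y": -42, "z": 0, "hand": 15},
  {"rx": 0, "ry": 0, "rz": 0, "x": 0, "y": -42, "z": 0, "hand": 15},
])

```text
time_s: 43.1
eef_pos: [547.3, 139.2, 143.8]
ee_rot: [0.707, -0.0, 0.707, 0.0]
force: [0.6, 0.6, -1.6]
grip_width: 0.3
```

>>> jog_arm([
  {"rx": 0, "ry": 0, "rz": 0, "x": 0, "y": -42, "z": 0, "hand": 15},
  {"rx": 0, "ry": 0, "rz": 0, "x": 0, "y": -42, "z": 0, "hand": 15},
  {"rx": 0, "ry": 0, "rz": 0, "x": 0, "y": -42, "z": 1, "hand": 15},
  {"rx": 0, "ry": 0, "rz": 0, "x": 0, "y": -42, "z": 0, "hand": 15},
  {"rx": 0, "ry": 0, "rz": 0, "x": 0, "y": -42, "z": 1, "hand": 15},
])

```text
time_s: 43.72
eef_pos: [549.4, -70.8, 143.9]
ee_rot: [0.707, -0.0, 0.707, 0.0]
force: [0.1, 0.4, -2.9]
grip_width: 0.304
```

>>> jog_arm([
  {"rx": 0, "ry": 0, "rz": 0, "x": 0, "y": -42, "z": 0, "hand": 15},
  {"rx": 0, "ry": 0, "rz": 0, "x": 0, "y": -42, "z": 0, "hand": 15},
  {"rx": 0, "ry": 0, "rz": 0, "x": 0, "y": -42, "z": 0, "hand": 15},
  {"rx": 0, "ry": 0, "rz": 0, "x": 0, "y": -36, "z": 0, "hand": 15},
  {"rx": 0, "ry": 0, "rz": 0, "x": 0, "y": -26, "z": 0, "hand": 15},
])

```text
time_s: 44.35
eef_pos: [549.5, -258.7, 143.8]
ee_rot: [0.707, 0.0, 0.707, 0.0]
force: [0.6, 0.4, -2.9]
grip_width: 0.302
```

>>> jog_arm([
  {"rx": 0, "ry": 0, "rz": 0, "x": 0, "y": -12, "z": 0, "hand": 15},
  {"rx": 0, "ry": 0, "rz": 0, "x": 0, "y": 0, "z": 0, "hand": 15},
  {"rx": 0, "ry": 0, "rz": 0, "x": 0, "y": 0, "z": 0, "hand": 15},
  {"rx": 0, "ry": 0, "rz": 0, "x": 0, "y": 0, "z": 0, "hand": 15},
])

```text
time_s: 44.85
eef_pos: [550.5, -268.0, 144.4]
ee_rot: [0.707, -0.001, 0.707, 0.001]
force: [-0.4, 0.8, -3.0]
grip_width: 0.302
```

```bash
python3 - <<'E'
from rimfit import *
s=sense();im=capture("wrist")[:,:,::-1].copy();cv2.imwrite("pics/w27.png",im)
print(s["eef_pos"],s["force"],s["wrist_torque"],s["grip_width"]*85.4)
im=capture("scene")[:,:,::-1].copy();save("s27",im,(60,60,240,250),3.1)
E
```

```text
[ 550.45182232 -268.04005082  144.41487922] [-0.41439923  0.81067292 -3.0215123 ] [-0.04127701 -0.00612584 -0.01867198] 25.792942669922372
```

View pics/w27.png

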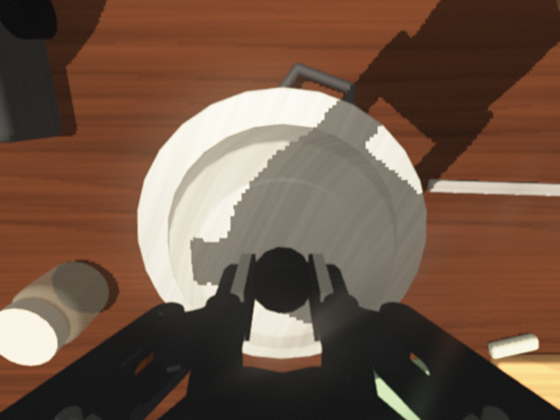

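View pics/s27.png

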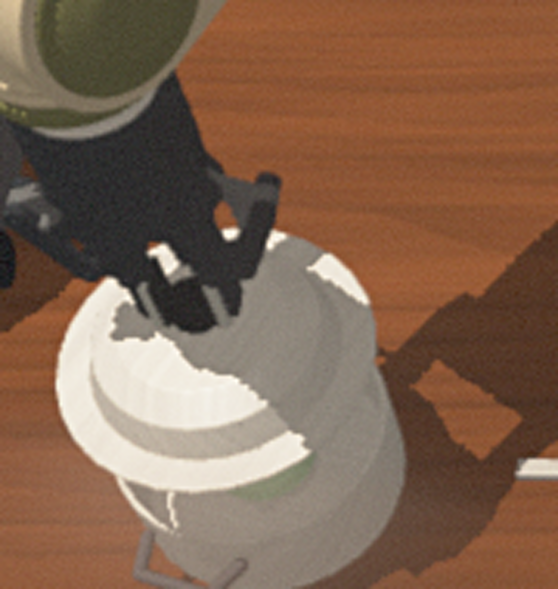

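>>> jog_arm([
  {"rx": 0, "ry": 0, "rz": 0, "x": 8, "y": -0.4, "z": -0.6, "hand": 15},
  {"rx": 0, "ry": 0, "rz": 0, "x": 18, "y": 0, "z": 0, "hand": 15},
  {"rx": 0, "ry": 0, "rz": 0, "x": 18, "y": 0, "z": 0, "hand": 15},
  {"rx": 0, "ry": 0, "rz": 0, "x": 12, "y": 0, "z": 0, "hand": 15},
  {"rx": 0, "ry": 0, "rz": 0, "x": 5, "y": 0, "z": 0, "hand": 15},
])

```text
time_s: 45.58
eef_pos: [549.5, -269.2, 82.5]
ee_rot: [0.707, -0.0, 0.707, 0.001]
force: [-0.0, 0.2, -1.7]
grip_width: 0.299
```

>>> jog_arm([
  {"rx": 0, "ry": 0, "rz": 0, "x": 2, "y": 0, "z": 0, "hand": 15},
  {"rx": 0, "ry": 0, "rz": 0, "x": 0, "y": 0, "z": 0, "hand": 15},
  {"rx": 0, "ry": 0, "rz": 0, "x": 0, "y": 0, "z": 0, "hand": 15},
])

```text
time_s: 45.95
eef_pos: [549.9, -269.5, 81.8]
ee_rot: [0.707, -0.001, 0.707, 0.0]
force: [0.4, 0.1, -2.0]
grip_width: 0.299
```

>>> jog_arm([
  {"rx": 0, "ry": 0, "rz": 0, "x": 2, "y": 0.4, "z": -0.2, "hand": 15},
  {"rx": 0, "ry": 0, "rz": 0, "x": 2, "y": 0, "z": 0, "hand": 15},
  {"rx": 0, "ry": 0, "rz": 0, "x": 1, "y": 0, "z": 0, "hand": 15},
  {"rx": 0, "ry": 0, "rz": 0, "x": 0, "y": 0, "z": 0, "hand": 15},
  {"rx": 0, "ry": 0, "rz": 0, "x": 0, "y": 0, "z": 0, "hand": 15},
])

```text
time_s: 46.58
eef_pos: [549.5, -269.0, 76.4]
ee_rot: [0.707, -0.0, 0.707, 0.0]
force: [0.2, -0.0, -1.9]
grip_width: 0.303
```

>>> jog_arm([
  {"rx": 0, "ry": 0, "rz": 0, "x": 0.8, "y": 0, "z": 0, "hand": 15},
  {"rx": 0, "ry": 0, "rz": 0, "x": 0, "y": 0, "z": 0, "hand": 15},
])

```text
time_s: 46.82
eef_pos: [549.4, -269.0, 75.4]
ee_rot: [0.707, -0.0, 0.707, 0.0]
force: [-0.5, 0.5, -2.0]
grip_width: 0.301
```

>>> jog_arm([
  {"rx": 0, "ry": 0, "rz": 0, "x": 0.7, "y": 0, "z": 0, "hand": 15},
  {"rx": 0, "ry": 0, "rz": 0, "x": 0, "y": 0, "z": 0, "hand": 15},
])

```text
time_s: 47.08
eef_pos: [549.5, -269.0, 74.8]
ee_rot: [0.707, -0.0, 0.707, 0.0]
force: [1.0, 1.0, -2.6]
grip_width: 0.303
```

>>> jog_arm([
  {"rx": 0, "ry": 0, "rz": 0, "x": 0.5, "y": 0, "z": 0, "hand": 15},
  {"rx": 0, "ry": 0, "rz": 0, "x": 0, "y": 0, "z": 0, "hand": 15},
])

```text
time_s: 47.32
eef_pos: [549.5, -269.0, 74.8]
ee_rot: [0.707, -0.001, 0.707, 0.0]
force: [-1.0, 1.8, 3.3]
grip_width: 0.298
```

>>> jog_arm([
  {"rx": 0, "ry": 0, "rz": 0, "x": 0.4, "y": 0, "z": 0, "hand": 15},
  {"rx": 0, "ry": 0, "rz": 0, "x": 0, "y": 0, "z": 0, "hand": 15},
])

```text
time_s: 47.58
eef_pos: [549.5, -269.0, 74.8]
ee_rot: [0.707, -0.001, 0.707, 0.0]
force: [-2.2, 1.7, 6.7]
grip_width: 0.3
```

Seated. Release, rise, back off.

>>> jog_arm([
  {"rx": 0, "ry": 0, "rz": 0, "x": 0, "y": 0, "z": 0, "hand": 29},
  {"rx": 0, "ry": 0, "rz": 0, "x": 0, "y": 0, "z": 0, "hand": 36},
  {"rx": 0, "ry": 0, "rz": 0, "x": 0, "y": 0, "z": 0, "hand": 46},
  {"rx": 0, "ry": 0, "rz": 0, "x": 0, "y": 0, "z": 0, "hand": 50},
  {"rx": 0, "ry": 0, "rz": 0, "x": -4, "y": 0, "z": 0, "hand": 50},
])

```text
time_s: 48.2
eef_pos: [549.3, -268.9, 77.8]
ee_rot: [0.707, -0.0, 0.707, 0.001]
force: [0.2, -0.8, 0.0]
grip_width: 0.589
```

>>> jog_arm([
  {"rx": 0, "ry": 0, "rz": 0, "x": -20, "y": 0, "z": 0, "hand": 50},
  {"rx": 0, "ry": 0, "rz": 0, "x": -35, "y": 0, "z": 0, "hand": 50},
  {"rx": 0, "ry": 0, "rz": 0, "x": -35, "y": 0, "z": 0, "hand": 50},
  {"rx": 0, "ry": 0, "rz": 0, "x": 0, "y": 35, "z": -35, "hand": 50},
  {"rx": 0, "ry": 0, "rz": 0, "x": 0, "y": 45, "z": -45, "hand": 50},
])

```text
time_s: 48.82
eef_pos: [469.4, -189.4, 168.1]
ee_rot: [0.707, -0.0, 0.707, -0.0]
force: [0.5, 0.1, 0.2]
grip_width: 0.586
```

>>> jog_arm([
  {"rx": 0, "ry": 0, "rz": 0, "x": 0, "y": 45, "z": -20, "hand": 50},
  {"rx": 0, "ry": 0, "rz": 0, "x": 0, "y": 45, "z": 0, "hand": 50},
  {"rx": 0, "ry": 0, "rz": 0, "x": 0, "y": 25, "z": 0, "hand": 50},
  {"rx": 0, "ry": 0, "rz": 0, "x": 0, "y": 0, "z": 0, "hand": 50},
  {"rx": 0, "ry": 0, "rz": 0, "x": 0, "y": 0, "z": 0, "hand": 50},
])

```text
time_s: 49.45
eef_pos: [450.2, -75.6, 168.1]
ee_rot: [0.707, -0.0, 0.707, 0.0]
force: [0.6, -0.0, 0.2]
grip_width: 0.585
```

```bash
python3 - <<'E'
from h import *
print(sense()["eef_pos"])
t=capture("top")[:,:,::-1].copy();s=capture("scene")[:,:,::-1].copy()
cv2.imwrite("pics/t28.png",t);save("s28",s,(60,100,220,270),4)
for n,im in(("top",t),("scene",s)):
    c=cam(n)
    for b in blobs(im,(0,0,165),(32,70,255),4000): print(n,b.mean(0),circ(cast(cv2.convexHull(b)[:,0],c,74)))
E
```

```text
[450.19766652 -75.5924356  168.0739411 ]
top [423.2243346  227.76045627] (array([ 549.67826053, -270.29488655,   86.98405152]), np.float64(0.2067578111457375))
top [300.0255611   19.27493766] (array([7622.25698046,   32.50552225, 6716.20021055]), np.float64(33.687389252182506))
scene [139.26693227 196.64541833] (array([ 553.14911915, -269.91253709,   87.80803064]), np.float64(0.2298474141990263))
```

View pics/t28.png

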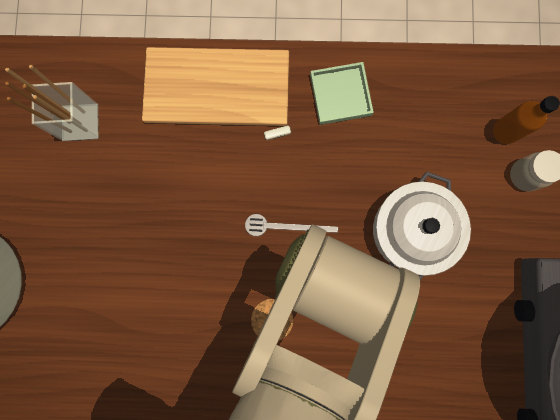

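View pics/s28.png

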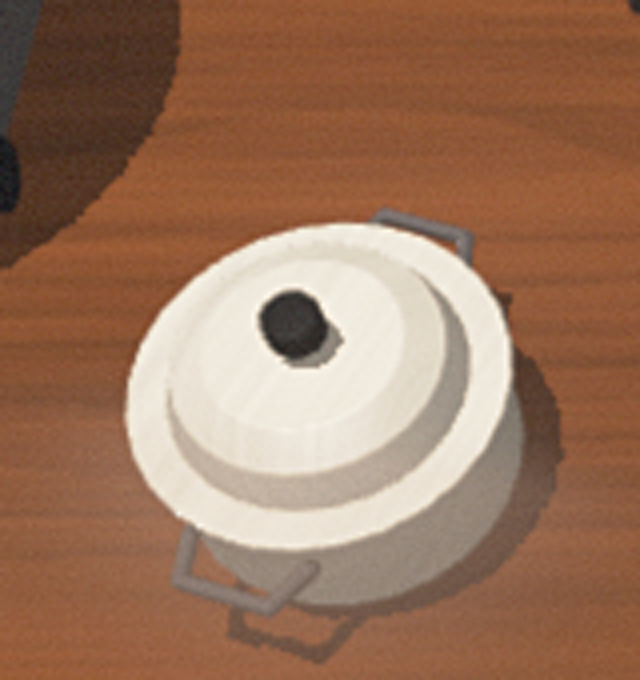

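```bash
python3 -c "
from rig import *
print(finish_job())"
```

```text
the job is handed in; nothing more can be done
None
```

The steamer is loaded and handed in at about 50 s. I placed the stand, saucer, cup, cup lid and pot lid in that order. Each was lowered to light contact (7 N or less at the wrist) and released before I took the next.

**Last checks:**
- **Pot lid:** it sits within about 0.5 mm of the pot's centre in both the top and scene views, level and closed all round.
- **Stand:** its centre dot is about 0.4 mm from the pot's axis.
- **Saucer, cup and cup lid:** the saucer sits about 1.5–2 mm off the stand's centre towards +x, and the cup and its lid are centred on the saucer. I did not correct the offset.
- **Spoon:** it appears in the same place as at the start.

**What disagreed:**
- **Fingertips:** they turned out to be about 38 mm behind the stated TCP. The first try at the stand therefore closed above it without touching, and I measured the offset and used it from then on.
- **Cameras:** the scene and top views differed by about 3 mm in x, and the wrist and top views by 1–3 mm. I placed each piece relative to the pot and pieces seen in the wrist view.

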